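# Bench-check the returned converter modules and pack them in their case

## Task

Check the returned converter modules (one to three) lying on the bench: first set the supply by turning the outer coarse ring until its white line meets the broad test mark on the panel without disturbing the inner fine knob, then turn the fine knob until its white line points to the 12 o'clock line without shifting the ring. Seat every module in a nest of the test fixture with its connector nose to the rear, pull the sprung press arm right down onto them, keep it fully down for a good second, and ease it slowly back up until it stands open again - never let it fly back. Finally lay all the modules flat and upright in the open carrying case and turn the coarse ring back to its zero stop, leaving the fine knob as you set it and the other things on the bench where they are.

Things in the scene. Friction and masses are not known exactly. Their poses are not given: they have to be found in the camera images.
- console: White desktop power-supply console, 220 deep (x) x 180 wide (y) mm, fixed to the bench. Origin: centre of its underside; front faces its -x, +x is to the rear (12 o'clock on its panel), +y is its left. The flat control panel is 60 mm above the bench; a display hood 130 mm high fills the rear, from 55 mm behind the origin (85 mm behind the knob axis).
- knobs (a point): Point on the vertical common axis of the two concentric knobs, at the panel surface (60 mm above the bench); orientation as the console. Outer coarse ring: black, 60 mm diameter, from 5 to 28 mm above this point. Inner fine knob: black, 26 mm diameter, from 30 to 61 mm above this point, standing up through the ring. They turn independently, with light friction, and stay where left.
- coarse (a joint): Turn of the outer coarse ring, rad, growing clockwise seen from above. 0 = its zero stop (white line at about 7 o'clock, 2.5 rad anticlockwise of 12 o'clock); the broad test mark (at about 10 o'clock) is at 1.5; upper stop at 4.5. Starts between 0.1 and 0.7.
- fine (a joint): Turn of the inner fine knob, rad, growing clockwise seen from above. 0 = white line at 12 o'clock, towards the display hood; stops at -2.4 and 2.4. Starts between 0.45 and 1.2.
- fine_tip (a point): Outer end of the white line on top of the fine knob, 13 mm from the axis, 61 mm above the panel.
- fixture: Aluminium test fixture, 220 deep (x) x 240 wide (y) mm, fixed to the bench. Origin: centre of its underside; its front faces -x, its rear +x. Deck 45 mm above the bench, with three nests side by side in y at 68 mm pitch; two nested modules have 30 mm between them. Brass contact pins at the rear of each nest. Hinge towers 120 mm high at the rear corners.
- nest0 (a point): Centre of the right-hand nest's floor (45 mm above the bench), orientation as the fixture. The nest is 89 (x) x 43 (y) mm, bounded by grey end bars and corner blocks 12 mm high; the middle 57 mm of its long sides is open for fingers. A seated module's origin lies here with the module's x along the fixture's x.
- nest1 (a point): Centre of the middle nest's floor (45 mm above the bench), orientation as the fixture. The nest is 89 (x) x 43 (y) mm, bounded by grey end bars and corner blocks 12 mm high; the middle 57 mm of its long sides is open for fingers. A seated module's origin lies here with the module's x along the fixture's x.
- nest2 (a point): Centre of the left-hand nest's floor (45 mm above the bench), orientation as the fixture. The nest is 89 (x) x 43 (y) mm, bounded by grey end bars and corner blocks 12 mm high; the middle 57 mm of its long sides is open for fingers. A seated module's origin lies here with the module's x along the fixture's x.
- press_arm (a joint): Swing of the press arm about its hinge, rad: 0 = standing open (its rest, arm pointing up, leaning 4 degrees from vertical to the front), 1.5 = fully down (level, stop). A return spring lifts it and a damper slows it: about 3 N at the bar to start it, 12 N when down. Let go when down it flies back at 3 rad/s or more.
- press_bar (a point): Middle of the press arm's steel grip bar: round, 16 mm diameter, along the fixture's y, 170 mm free between two side arms; 195 mm from the hinge; 50 mm clear towards the clear pressure plate. With the arm open it is 295 mm above the bench, and with the arm down 100 mm.
- press_hinge (a point): Hinge axis of the press arm (along the fixture's y), midway, 100 mm above the bench, 95 mm behind the fixture's origin; orientation as the fixture.
- case: Open low carrying case with blue sides and aluminium edges, lid off, 190 (x) x 300 (y) mm, fixed to the bench. Origin: centre of its underside. Flat grey liner 40 mm above the bench, 174 x 284 mm inside, rim 63 mm above the bench.
- conv1: Converter module 1 (all alike, may be absent): dark metal body 70 x 38 x 36 mm high with fins on top and a white connector nose 14 mm long, 30 mm wide, at its +x end; 84 mm long overall, 0.16 kg. Origin: centre of the underside of the overall 84 x 38 mm outline.
- conv2: Converter module 2 (all alike, may be absent): dark metal body 70 x 38 x 36 mm high with fins on top and a white connector nose 14 mm long, 30 mm wide, at its +x end; 84 mm long overall, 0.16 kg. Origin: centre of the underside of the overall 84 x 38 mm outline.
- conv3: Converter module 3 (all alike, may be absent): dark metal body 70 x 38 x 36 mm high with fins on top and a white connector nose 14 mm long, 30 mm wide, at its +x end; 84 mm long overall, 0.16 kg. Origin: centre of the underside of the overall 84 x 38 mm outline.
- conv1_nose (a point): Nose end of module 1: 42 mm from its origin along its x, at underside level.
- conv2_nose (a point): Nose end of module 2: 42 mm from its origin along its x, at underside level.
- conv3_nose (a point): Nose end of module 3: 42 mm from its origin along its x, at underside level.
- multimeter: Bystander: orange handheld multimeter, 150 x 75 x 36 mm, lying on the bench near the robot. Leave alone.
- cleaner: Bystander: white bottle, 54 mm diameter, 150 mm high. Leave alone.
- screwdriver: Bystander: screwdriver lying on the bench. Leave alone.

How it is judged:
By the outcome, as a careful person would: the job done as asked, in the order asked, and still so for the second after the job is handed in, with the robot touching nothing.
Of conv1, conv2, conv3 only 1 to 3 are there at a start; the rules pass over those that are not, and their reading is None.
At some moment in a run one of conv1, conv2, conv3 may be knocked a few centimetres aside while the robot is not near it.
It also fails if it takes over 210 s, if anything falls off the work surface, if the arm or the gripper's body presses on something with over 40 N, if the wrist force passes 120 N, or if a joint passes its speed limit or range.

## Robot

A 7-joint arm with a two-finger parallel gripper is mounted at the origin on the work surface. World frame = base frame: x ahead of the robot, y to its left, z up, the work surface at z = 0. Lengths are in m, angles in rad, forces in N, time in s.
With the tool pointing down it reaches from about 0.4 to 0.85 m from the base axis. Payload 10.4 kg.
Tool frame: the origin (TCP) lies between the finger pads; the fingertips stand 17 mm ahead of it and the grasp point (between the pads) lies 2 mm behind it; z points along the fingers, y is the direction in which the jaws open and shut (so a half turn about z gives the same grasp; the last joint's range is limited). The gripper opens to 87 mm and grips with 3 to 60 N. Pads are 19 mm wide; open, the fingers measure 117 mm over their backs; the gripper's body (75 mm by 190 mm) begins 51 mm behind the grasp point.
Start: joints at [1.294, 0.332, -0.065, 1.46, 0.022, 1.35, -0.088], TCP at [0.157, -0.605, 0.24] pointing down, gripper open.
Joint ranges: [-2.6, 2.6], [-0.5, 2.12], [-1.47, 1.34], [0.16, 2.42], [-1.27, 4.41], [0.06, 2.06], [-2.6, 2.6]. Speed limits (rad/s): [2.22, 2.22, 2.79, 2.79, 3.14, 3.14, 3.14].

## Interface

Orientations are given as a unit quaternion [x, y, z, w].
In Python, from workcell import observe, grab_frame, finish_job gives the robot as it stands. The module is installed in compiled form; this text tells all that it offers.
- The arm moves only by the shell command python3 -m jog 'ROWS' [OPENING] [FORCE]. ROWS is JSON, a list of rows, each an object with "slide": the shift along the tool's x, y, z in cm, a list of three; "angular": the turn, a rotation vector about the tool's x, y, z in degrees, a list of three. In form: [{"slide": [tx, ty, tz], "angular": [wx, wy, wz]}, ...]. A call has exactly 10 rows; each row shifts and turns the commanded pose from where the row before left it, along the tool's axes as they then stand; what a row does not reach is not made up. A row lasts 1/12 s, in which the tool goes at most 41.7 mm and 7.16 degrees, less where a joint would pass 70% of its speed; a pose out of reach is approached as far as the arm can. A call is refused whole if a number of a shift passes 4.17 or a number of a turn 7.16, either way. A call with a gripper value outside its range is refused whole. OPENING is the gripper command: -1 is shut, 1 is fully open, values between are in proportion, set as the call begins (- or left out, the last holds). The fingers move at their own pace and stop on an object; FORCE is the grip in N (left out, the last holds). Time passes only in rows, so rows that do not move let the fingers close, or fill a call up. It gives the time, the measured TCP pose, the force and the opening at its end, in the units of the state.
- observe(): the state, without advancing time (a new reading comes with each control period).
- grab_frame(name): name is "scene" or "top" or "wrist"; returns a dict with "image" (480x640x3 uint8, red, green, blue), "intrinsics" (3x3 intrinsics, pixels), "world_to_cam" (4x4, takes a point from world to camera coordinates); the wrist camera has in their place "hand_eye" (4x4, takes a point from camera to tool coordinates, whose origin is the TCP and whose axes are the flange's). Camera axes: x right, y up, looking along -z (the intrinsics and any distortion apply to the point x, -y, -z); pixel columns grow to the right and rows downward; lengths in m; the calibration is good to about 2 mm. A picture is of the moment at which its call begins: read the wrist's pose just before it. There is no depth.
- finish_job(): hands the job in, once; it reports no verdict.
The state is a dict: "time": time; "qpos": joint angles; "joint_velocities": joint speeds; "joint_torque": joint torques, N m; "ee_pos": TCP position; "ee_rot": TCP orientation; "force": force on the tool from outside, world axes, zero at the start; "torque": the same for the moment, N m; "width": finger opening in m.
Only numpy, scipy, OpenCV 4.12 (cv2) and the standard library are available. Lean on these libraries where they do the work, as an engineer would, in place of code of your own. Each camera call takes 0.05 s, during which the arm holds its last target. There are 200 camera calls.

## Working session

There is one attempt and no reset: what is moved stays moved. The work goes in short steps, Python scripts to look and compute and a shell command to move; the robot and the scene stay as the last step left them, time stands still between calls to the robot, and variables do not carry over. Pictures are saved under pics/ and viewed, about 12 in all and at most 16, crops included, and the job is handed in when it is done.

```bash
mkdir -p pics; ls; python3 - <<'E'
from workcell import observe, grab_frame
import cv2,json,numpy as np
s=observe(); print({k:np.round(v,3).tolist() for k,v in s.items()})
for n in ("scene","top"):
    f=grab_frame(n); cv2.imwrite(f"pics/{n}0.png",f["image"][:,:,::-1])
    print(n,np.round(f["intrinsics"],1).tolist(),np.round(f["world_to_cam"],3).tolist(), f.keys())
f=grab_frame("wrist");print(np.round(f["intrinsics"],1).tolist(),np.round(f["hand_eye"],3).tolist(),f.keys())
E
```

```text
pics
{'time': 0.0, 'qpos': [1.294, 0.333, -0.065, 1.461, 0.022, 1.35, -0.088], 'joint_velocities': [0.0, -0.002, 0.0, 0.001, 0.0, -0.0, 0.002], 'joint_torque': [-0.001, -62.326, 0.024, -38.99, -0.061, 0.04, 0.0], 'ee_pos': [0.157, -0.605, 0.239], 'ee_rot': [0.992, 0.127, -0.0, -0.001], 'force': [-0.203, 0.577, -0.513], 'torque': [-0.006, -0.004, 0.052], 'width': 0.087}
scene [[574.8, 0.0, 318.7], [0.0, 574.8, 237.9], [0.0, 0.0, 1.0]] [[0.649, 0.76, -0.005, -0.314], [-0.569, 0.49, 0.661, 0.152], [0.505, -0.426, 0.751, -1.931], [0.0, 0.0, 0.0, 1.0]] dict_keys(['image', 'intrinsics', 'world_to_cam'])
top [[522.0, 0.0, 315.8], [0.0, 522.0, 240.6], [0.0, 0.0, 1.0]] [[0.025, -1.0, 0.004, -0.013], [0.988, 0.025, 0.152, -0.526], [-0.152, 0.0, 0.988, -1.267], [0.0, 0.0, 0.0, 1.0]] dict_keys(['image', 'intrinsics', 'world_to_cam'])
[[342.4, 0.0, 319.6], [0.0, 342.4, 242.4], [0.0, 0.0, 1.0]] [[0.0, 0.963, 0.268, 0.073], [1.0, -0.0, -0.0, 0.0], [-0.0, 0.268, -0.963, -0.145], [0.0, 0.0, 0.0, 1.0]] dict_keys(['image', 'intrinsics', 'hand_eye'])
```

View pics/top0.png

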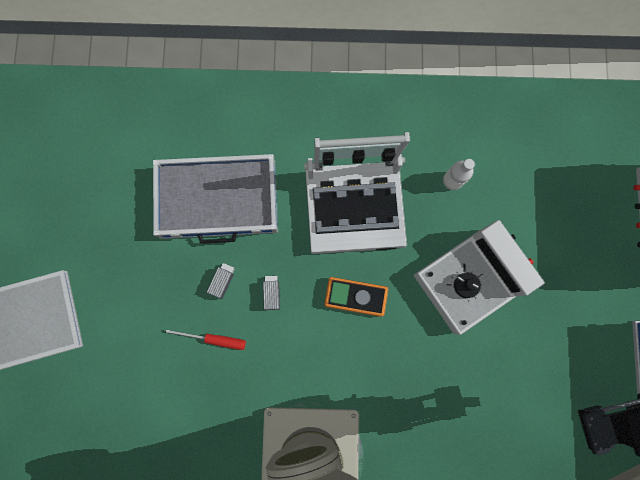

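View pics/scene0.png

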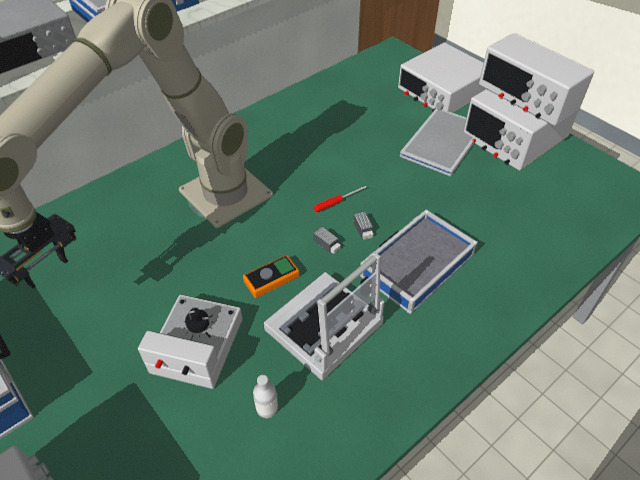

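```bash
cat > h.py <<'E'
import numpy as np, cv2
from workcell import observe, grab_frame
from scipy.spatial.transform import Rotation as R
FL=np.diag([1,-1,-1.])
def cam(name):
    s=observe(); f=grab_frame(name); K=f["intrinsics"]
    if name=="wrist":
        T=np.eye(4); T[:3,:3]=R.from_quat(s["ee_rot"]).as_matrix(); T[:3,3]=s["ee_pos"]
        W=T@f["hand_eye"]
    else: W=np.linalg.inv(f["world_to_cam"])
    return f["image"],np.array(K),W
def cast(K,W,uv,z):
    uv=np.atleast_2d(uv).astype(float)
    d=np.c_[uv,np.ones(len(uv))]@np.linalg.inv(K).T@FL@W[:3,:3].T
    o=W[:3,3]; return o+d*((z-o[2])/d[:,2])[:,None]
def proj(K,W,p):
    p=np.atleast_2d(p); c=(p-W[:3,3])@W[:3,:3]@FL@K.T
    return c[:,:2]/c[:,2:]
def save(img,name,crop=None,k=1):
    if crop: x0,y0,x1,y1=crop; img=img[y0:y1,x0:x1]
    cv2.imwrite("pics/"+name,cv2.resize(img[:,:,::-1],None,fx=k,fy=k,interpolation=cv2.INTER_CUBIC))
def st():
    s=observe(); M=R.from_quat(s["ee_rot"]).as_matrix()
    print("t",round(s["time"],2),"p",np.round(s["ee_pos"],4),"x",np.round(M[:,0],3),"z",np.round(M[:,2],3),"yaw",round(np.degrees(np.arctan2(M[1,0],M[0,0])),2),"F",np.round(s["force"],1),"w",round(s["width"],4)); return s
E
python3 - <<'E'
from h import *
a,K,W=cam("top"); save(a,"topA.png",(150,120,410,315),3); save(a,"topB.png",(405,210,555,340),5)
E
```

```text
(no output)
```

View pics/topA.png

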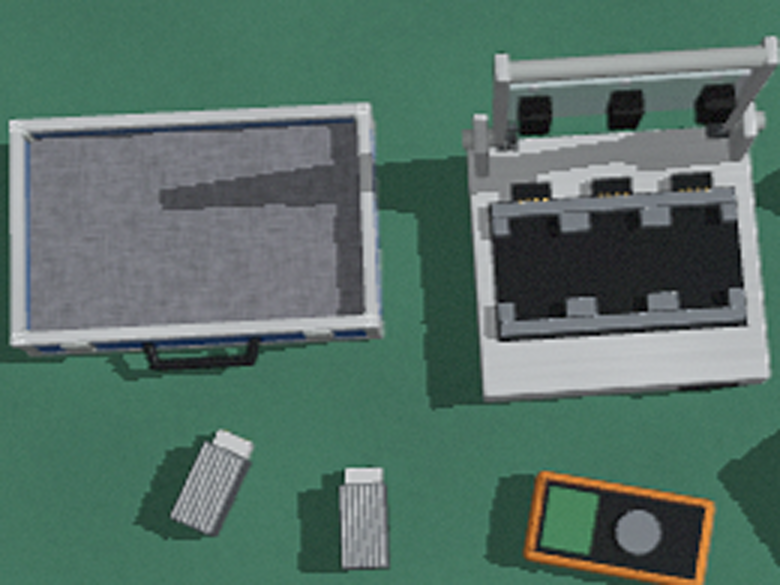

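View pics/topB.png

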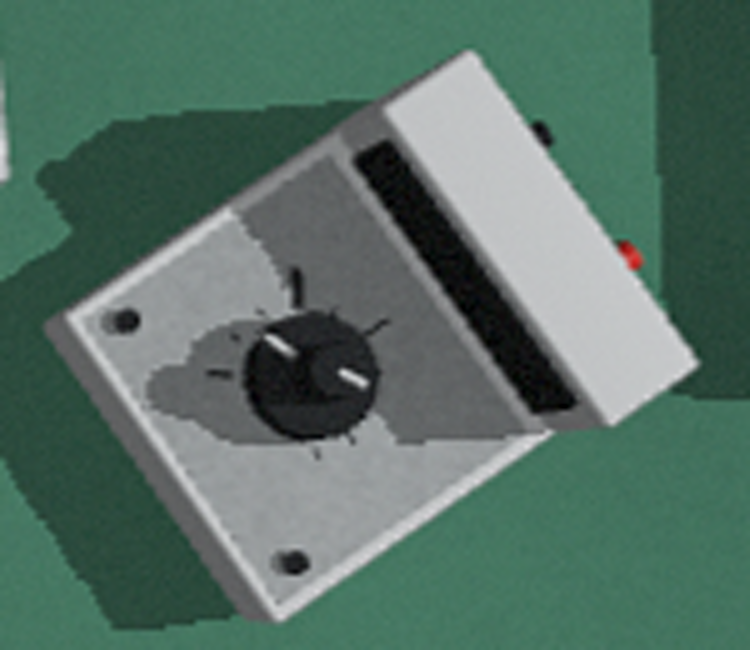

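```bash
cat > m1.py <<'E'
from h import *
a,K,W=cam("top")
A=lambda u,v:(150+(u-1)/3,120+(v-1)/3)
B=lambda u,v:(405+(u-2)/5,210+(v-2)/5)
def pr(n,p,z):
    q=cast(K,W,[p],z)[0]; print(n,np.round(q,4)); return q
cfl=pr("con front left panel",B(68,318),.06); cfr=pr("con front right",B(278,618),.06)
print("w",np.linalg.norm(cfl-cfr)); d=cfr-cfl; ax=np.array([-d[1],d[0]])/np.hypot(*d[:2]); print("xaxis yaw",np.degrees(np.arctan2(ax[1],ax[0])))
hl=pr("hood rear left",B(472,50),.13); hr=pr("hood rear right",B(698,364),.13); fl=pr("hood fr left",B(385,105),.13)
print(np.linalg.norm(hl-hr),np.linalg.norm(hl-fl)); m=(hl+hr)/2; mf=(cfl+cfr)/2; print("length",m-mf,np.linalg.norm((m-mf)[:2]), "knob pred",m[:2]-ax*.195)
print("yaw2",np.degrees(np.arctan2(*(m-mf)[[1,0]])))
pr("ring center guess",B(312,375),.088); pr("ring line mid",B(281,346),.088)
pr("12 mark",B(378,327),.06);pr("broad",B(297,287),.06)
pr("fine line",B(353,378),.121);pr("fine line out",B(366,385),.121);pr("fine line in",B(340,371),.121)
print("fixture")
f1=pr("front L",A(485,392),.045);f2=pr("front R",A(768,377),.045);print(np.linalg.norm(f1-f2),"yaw",np.degrees(np.arctan2(f1[1]-f2[1],f1[0]-f2[0]))-90)
t1=pr("towerL",A(480,118),.12)
b1=pr("bar L",A(503,67),.295);b2=pr("bar R",A(770,52),.295);print(np.linalg.norm(b1-b2),"yaw",np.degrees(np.arctan2(b1[1]-b2[1],b1[0]-b2[0]))-90)
n=[pr("bar fr L",A(502,325),.057),pr("bar fr R",A(747,308),.057),pr("rear bar L",A(491,210),.057),pr("rear bar R",A(736,190),.057)]
print("case")
c=[pr(s,A(*q),.063) for s,q in (("rl",(10,122)),("rr",(372,104)),("fl",(12,346)),("fr",(382,330)))]
print(np.linalg.norm(c[0]-c[1]),np.linalg.norm(c[0]-c[2]),np.mean(c,0))
print("mods")
for q in ([(215,447),(250,458),(216,535),(171,515),(236,432)],[(341,485),(386,485),(389,568),(342,568),(363,468)]):
    [pr("",A(*u),.036) for u in q]
E
python3 m1.py
```

```text
con front left panel [ 0.4492 -0.2522  0.06  ]
con front right [ 0.3071 -0.3525  0.06  ]
w 0.17389038224154846
xaxis yaw -54.772592642467615
hood rear left [ 0.5735 -0.4288  0.13  ]
hood rear right [ 0.4285 -0.529   0.13  ]
hood fr left [ 0.5462 -0.3873  0.13  ]
0.17621471506149516 0.049704362574538384
length [ 0.12289265 -0.17656427  0.07      ] 0.21512216119013616 knob pred [ 0.38854595 -0.31964674]
yaw2 -55.16122675051173
ring center guess [ 0.4222 -0.3629  0.088 ]
ring line mid [ 0.4356 -0.3484  0.088 ]
12 mark [ 0.4486 -0.4039  0.06  ]
broad [ 0.4672 -0.3646  0.06  ]
fine line [ 0.4187 -0.3723  0.121 ]
fine line out [ 0.4156 -0.3783  0.121 ]
fine line in [ 0.4218 -0.3664  0.121 ]
fixture
front L [0.5009 0.0106 0.045 ]
front R [ 0.5195 -0.2243  0.045 ]
0.2356100388584119 yaw 4.526872508357883
towerL [0.7125 0.0199 0.12  ]
bar L [0.6938 0.0022 0.295 ]
bar R [ 0.7095 -0.1823  0.295 ]
0.1851383621460415 yaw 4.868719152601798
bar fr L [ 0.5555 -0.0021  0.057 ]
bar fr R [ 0.5751 -0.2048  0.057 ]
rear bar L [0.653  0.0095 0.057 ]
rear bar R [ 0.6756 -0.1955  0.057 ]
case
rl [0.7168 0.4149 0.063 ]
rr [0.7405 0.112  0.063 ]
fl [0.5266 0.3995 0.063 ]
fr [0.5477 0.0965 0.063 ]
0.30388863611406025 0.1907910346759555 [0.63289534 0.25572123 0.063     ]
mods
 [0.4503 0.2336 0.036 ]
 [0.4419 0.2041 0.036 ]
 [0.3777 0.2289 0.036 ]
 [0.3932 0.2668 0.036 ]
 [0.4633 0.2168 0.036 ]
 [0.4214 0.1277 0.036 ]
 [0.4224 0.0905 0.036 ]
 [0.3544 0.0856 0.036 ]
 [0.3534 0.1242 0.036 ]
 [0.436  0.1101 0.036 ]
```

```bash
cat >> h.py <<'E'
def plan(p,yaw=None,n=None,z=None):
    """constant-row twist from the measured pose to p (m), tool down, tool x at yaw deg"""
    s=observe(); R0=R.from_quat(s["ee_rot"]); M=R0.as_matrix()
    if yaw is None: yaw=np.degrees(np.arctan2(M[1,0],M[0,0]))
    c,q=np.cos(np.radians(yaw)),np.sin(np.radians(yaw))
    Rt=R.from_matrix(np.array([[c,q,0],[q,-c,0],[0,0,-1.]]))
    w=(R0.inv()*Rt).as_rotvec(degrees=True); d=np.array(p)-s["ee_pos"]
    if n is None: n=int(max(np.ceil(np.linalg.norm(d)/.037),np.ceil(np.linalg.norm(w)/6.8),1))
    e=R.from_rotvec(w/n,degrees=True); S=sum((R0*e**i).as_matrix() for i in range(n))
    sl=np.linalg.solve(S,d)*100
    print("n",n,"slide",np.round(sl,2).tolist(),"ang",np.round(w/n,2).tolist(),"q7",round(s["qpos"][6],2))
E
python3 -c "
from h import *
plan([.421,-.363,.26],72,10)"
```

```text
n 10 slide [3.73, -0.14, -0.21] ang [-0.0, -0.0, -5.75] q7 -0.09
```

```bash
python3 -m jog '[{"slide":[3.73,-0.14,-0.2],"angular":[0,0,-5.75]},{"slide":[3.73,-0.14,-0.2],"angular":[0,0,-5.75]},{"slide":[3.73,-0.14,-0.2],"angular":[0,0,-5.75]},{"slide":[3.73,-0.14,-0.2],"angular":[0,0,-5.75]},{"slide":[3.73,-0.14,-0.2],"angular":[0,0,-5.75]},{"slide":[3.73,-0.14,-0.2],"angular":[0,0,-5.75]},{"slide":[3.73,-0.14,-0.2],"angular":[0,0,-5.75]},{"slide":[3.73,-0.14,-0.2],"angular":[0,0,-5.75]},{"slide":[3.73,-0.14,-0.2],"angular":[0,0,-5.75]},{"slide":[3.73,-0.14,-0.2],"angular":[0,0,-5.75]}]' 1 10
python3 - <<'E'
from h import *
s=st(); print(s["qpos"])
a,K,W=cam("wrist"); np.savez("w1.npz",a=a,K=K,W=W)
uv=proj(K,W,[[.421,-.363,.088]])[0];print(uv)
x,y=uv.astype(int); x=min(max(x,110),529);y=min(max(y,100),379); print(x-110,y-100)
save(a,"w1.png",(x-110,y-100,x+110,y+100),3.5)
E
```

```text
time: 1.08
ee_pos: [0.4216, -0.3611, 0.2594]
ee_rot: [0.807, 0.59, 0.0, 0.0]
force: [0.3, 0.1, -0.3]
width: 0.0871
t 1.08 p [ 0.4216 -0.3611  0.2594] x [0.303 0.953 0.   ] z [ 0.  0. -1.] yaw 72.36 F [ 0.3  0.1 -0.3] w 0.0871
[ 0.97336668  0.19380792 -0.39666283  1.60265978  0.07603306  1.36034857
  0.25953272]
[319.75961732 229.08960618]
209 129
```

View pics/w1.png

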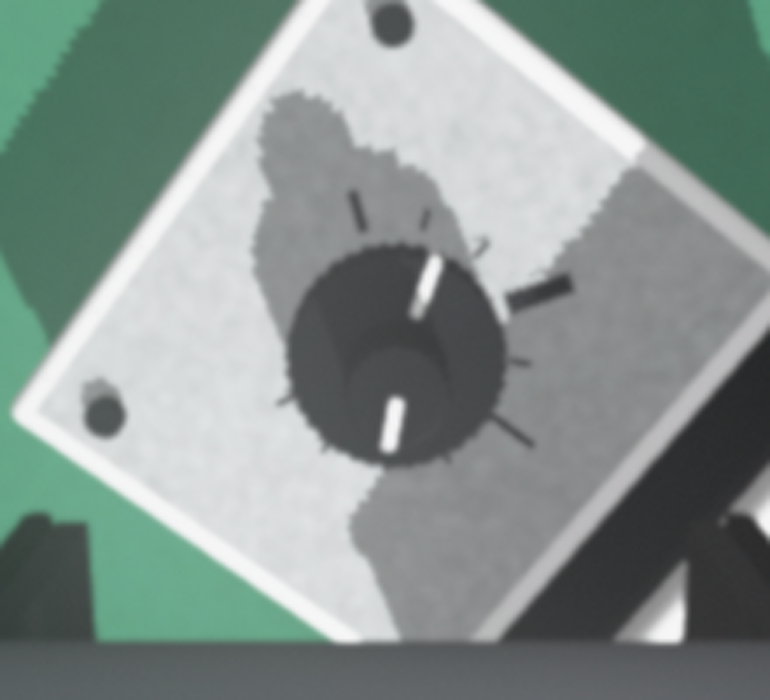

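```bash
cat > knob.py <<'E'
from h import *
def knob(K,W,f,ring,fine,marks,rl,fl):
    """f maps picture px to image px; pts: ring centre, fine centre, dict of marks(inner,outer), ring line (in,out), fine line (in,out)"""
    g=lambda p,z: cast(K,W,[f(*p)],z)[0]
    rc=g(ring,.088); print("ring c",np.round(rc,4)); fc=g(fine,.121); print("fine c",np.round(fc,4))
    an=lambda a,b: np.degrees(np.arctan2(b[1]-a[1],b[0]-a[0]))
    for n,(i,o) in marks.items():
        i,o=g(i,.06),g(o,.06); print(n,"line dir",round(an(i,o),1),"from ring c",round(an(rc,(i+o)/2),1))
    i,o=g(rl[0],.088),g(rl[1],.088); print("ringline dir",round(an(i,o),1),"from c",round(an(rc,(i+o)/2),1),round(an(fc,(i+o)/2),1),"r",np.linalg.norm(o-rc))
    i,o=g(fl[0],.121),g(fl[1],.121); print("fineline dir",round(an(i,o),1),"from c",round(an(fc,o),1),"r",np.linalg.norm(o-fc))
E
python3 - <<'E'
from knob import *
d=np.load("w1.npz");K,W=d["K"],d["W"]
knob(K,W,lambda u,v:(209+u/3.5,129+v/3.5),(397,355),(396,398),{"12":((494,418),(534,445)),"broad":((508,304),(572,283)),"zero":((363,230),(352,192))},((418,314),(436,258)),((397,400),(389,450)))
plan([.421,-.363,.09],72.36,5)
E
```

```text
ring c [ 0.423 -0.365  0.088]
fine c [ 0.4216 -0.3676  0.121 ]
12 line dir -52.3 from ring c -58.2
broad line dir 1.0 from ring c -2.1
zero line dir 88.2 from ring c 89.8
ringline dir 55.2 from c 49.6 51.1 r 0.028427907889836592
fineline dir -116.2 from c -114.9 r 0.01354101027416967
n 5 slide [-0.22, -0.04, 3.41] ang [0.02, -0.03, 0.19] q7 0.26
```

```bash
python3 -m jog '[{"slide":[-0.25,-0.02,3.4],"angular":[0,0,0]},{"slide":[-0.25,-0.02,3.4],"angular":[0,0,0]},{"slide":[-0.25,-0.02,3.4],"angular":[0,0,0]},{"slide":[-0.25,-0.02,3.4],"angular":[0,0,0]},{"slide":[-0.25,-0.02,3.4],"angular":[0,0,0]},{"slide":[0,0,0],"angular":[0,0,0]},{"slide":[0,0,0],"angular":[0,0,0]},{"slide":[0,0,0],"angular":[0,0,0]},{"slide":[0,0,0],"angular":[0,0,0]},{"slide":[0,0,0],"angular":[0,0,0]}]' 1 10 
python3 -m jog '[{"slide":[0,0,0],"angular":[0,0,0]},{"slide":[0,0,0],"angular":[0,0,0]},{"slide":[0,0,0],"angular":[0,0,0]},{"slide":[0,0,0],"angular":[0,0,0]},{"slide":[0,0,0],"angular":[0,0,0]},{"slide":[0,0,0],"angular":[0,0,0]},{"slide":[0,0,0],"angular":[0,0,0]},{"slide":[0,0,0],"angular":[0,0,0]},{"slide":[0,0,0],"angular":[0,0,0]},{"slide":[0,0,0],"angular":[0,0,0]}]' -1 10; python3 -c "
from h import *
st()"
```

```text
time: 1.97
ee_pos: [0.4169, -0.3752, 0.0918]
ee_rot: [0.809, 0.588, 0.0, 0.002]
force: [-0.1, 0.4, 0.3]
width: 0.0872
time: 2.8
ee_pos: [0.4189, -0.3754, 0.0903]
ee_rot: [0.809, 0.588, 0.002, 0.003]
force: [14.4, -6.8, -8.3]
width: 0.0595
t 2.8 p [ 0.4189 -0.3754  0.0903] x [ 0.308  0.952 -0.001] z [ 0.006 -0.003 -1.   ] yaw 72.08 F [14.4 -6.8 -8.3] w 0.0595
```

```bash
python3 -m jog '[{"slide":[0,0,0],"angular":[0,0,0]},{"slide":[0,0,0],"angular":[0,0,0]},{"slide":[0,0,0],"angular":[0,0,0]},{"slide":[0,0,0],"angular":[0,0,0]},{"slide":[0.4,0.07,0],"angular":[0,0,0]},{"slide":[0.4,0.07,0],"angular":[0,0,0]},{"slide":[0.4,0.06,0],"angular":[0,0,0]},{"slide":[0,0,0],"angular":[0,0,0]},{"slide":[0,0,0],"angular":[0,0,0]},{"slide":[0,0,0],"angular":[0,0,0]}]' 1 10 
python3 - <<'E'
from h import *
st()
a,K,W=cam("wrist"); print(st()["ee_pos"]); np.savez("w2.npz",a=a,K=K,W=W); save(a,"w2.png",(160,160,480,420),2.4)
E
```

```text
time: 3.63
ee_pos: [0.4214, -0.3637, 0.0896]
ee_rot: [0.809, 0.588, -0.0, 0.0]
force: [0.4, 0.2, 0.4]
width: 0.087
t 3.63 p [ 0.4214 -0.3637  0.0896] x [ 0.308  0.951 -0.   ] z [ 0. -0. -1.] yaw 72.05 F [0.4 0.2 0.4] w 0.087
t 3.68 p [ 0.4213 -0.3638  0.0896] x [ 0.308  0.951 -0.   ] z [-0. -0. -1.] yaw 72.04 F [ 1.3 -0.2  0.3] w 0.0872
[ 0.42129574 -0.36376972  0.08958336]
```

View pics/w2.png

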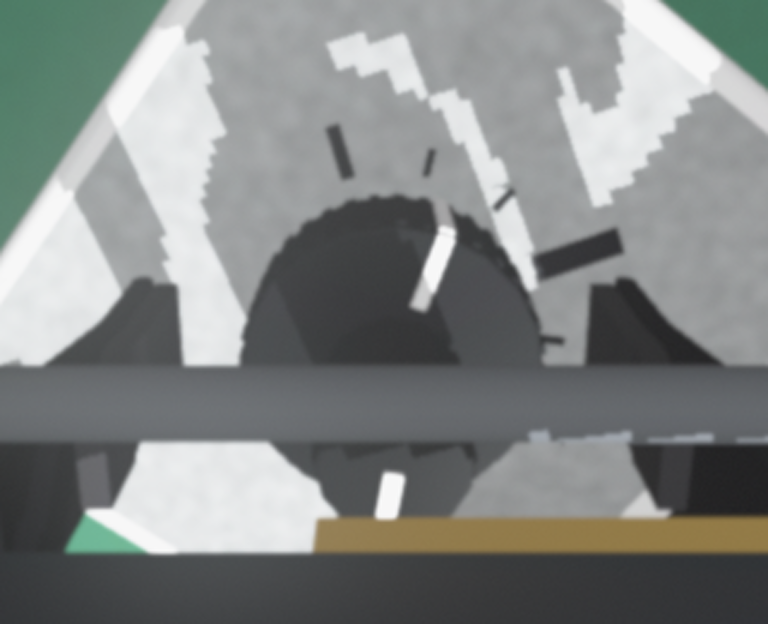

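```bash
python3 -m jog '[{"slide":[0,0.1,0],"angular":[0,0,0]},{"slide":[0,0,0],"angular":[0,0,0]},{"slide":[0,0,0],"angular":[0,0,0]},{"slide":[0,0,0],"angular":[0,0,0]},{"slide":[0,0,0],"angular":[0,0,0]},{"slide":[0,0,0],"angular":[0,0,0]},{"slide":[0,0,0],"angular":[0,0,0]},{"slide":[0,0,0],"angular":[0,0,0]},{"slide":[0,0,0],"angular":[0,0,0]},{"slide":[0,0,0],"angular":[0,0,0]}]' -1 10 
python3 -m jog '[{"slide":[0,0,0],"angular":[0,0,5]},{"slide":[0,0,0],"angular":[0,0,5]},{"slide":[0,0,0],"angular":[0,0,5]},{"slide":[0,0,0],"angular":[0,0,5]},{"slide":[0,0,0],"angular":[0,0,5]},{"slide":[0,0,0],"angular":[0,0,5]},{"slide":[0,0,0],"angular":[0,0,5]},{"slide":[0,0,0],"angular":[0,0,5]},{"slide":[0,0,0],"angular":[0,0,5]},{"slide":[0,0,0],"angular":[0,0,5]}]'
python3 -m jog '[{"slide":[0,0,0],"angular":[0,0,0]},{"slide":[0,0,0],"angular":[0,0,0]},{"slide":[0,0,0],"angular":[0,0,0]},{"slide":[0,0,0],"angular":[0,0,0]},{"slide":[0,0,0],"angular":[0,0,0]},{"slide":[0,0,0],"angular":[0,0,0]},{"slide":[0,0,0],"angular":[0,0,0]},{"slide":[0,0,0],"angular":[0,0,0]},{"slide":[0,0,0],"angular":[0,0,0]},{"slide":[0,0,0],"angular":[0,0,0]}]' 
python3 - <<'E'
from h import *
st()
a,K,W=cam("wrist"); np.savez("w3.npz",a=a,K=K,W=W); save(a,"w3.png",(160,160,480,420),2.4)
E
```

```text
time: 4.52
ee_pos: [0.4229, -0.3642, 0.0897]
ee_rot: [0.809, 0.588, 0.0, 0.001]
force: [5.0, -2.1, -2.1]
width: 0.0595
time: 5.35
ee_pos: [0.4242, -0.3656, 0.0899]
ee_rot: [0.982, 0.189, 0.002, 0.002]
force: [11.8, -12.5, -12.5]
width: 0.0598
time: 6.18
ee_pos: [0.4238, -0.3658, 0.0899]
ee_rot: [0.982, 0.191, 0.002, 0.002]
force: [10.8, -10.2, -10.9]
width: 0.0601
t 6.18 p [ 0.4238 -0.3658  0.0899] x [0.927 0.375 0.002] z [ 0.004 -0.003 -1.   ] yaw 22.02 F [ 10.8 -10.2 -10.9] w 0.0601
```

View pics/w3.png

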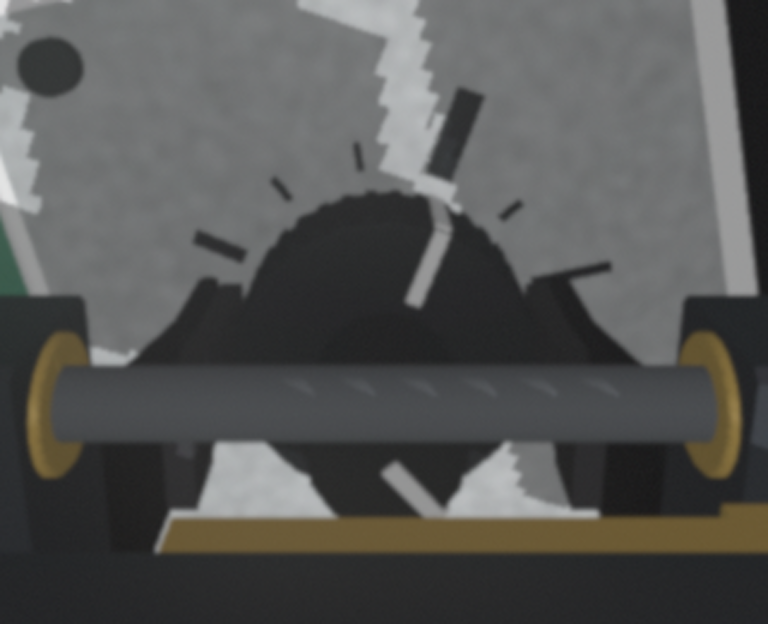

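```bash
python3 - <<'E'
from knob import *
d=np.load("w3.npz");K,W=d["K"],d["W"]
f=lambda u,v:(160+u/2.4,160+v/2.4)
g=lambda p,z:cast(K,W,[f(*p)],z)[0]
an=lambda a,b: np.degrees(np.arctan2(b[1]-a[1],b[0]-a[0]))
i,o=g((412,304),.088),g((449,232),.088); print("ring",i,o,an(i,o))
b=[g((435,176),.06),g((470,92),.06)]; print("broad",b,an(*b))
t=[g((540,278),.06),g((610,266),.06)]; print("12",t,an(*t)); z=[g((245,256),.06),g((195,236),.06)]; print("zero",an(*z))
for c in ([.4238,-.3658],[.4225,-.365]): print([round(an(c,(q[0]+q[1])/2),1) for q in ((i,o),b,t,z)])
E
```

```text
ring [ 0.43587733 -0.36703339  0.088     ] [ 0.45192698 -0.36789579  0.088     ] -3.0756989539167265
broad [array([ 0.45522859, -0.36564124,  0.06      ]), array([ 0.47504695, -0.36535265,  0.06      ])] 0.8342662134567679
12 [array([ 0.4421659 , -0.39714783,  0.06      ]), array([ 0.45073225, -0.41065745,  0.06      ])] -57.62153233195507
zero 88.6025425869924
[np.float64(-4.7), np.float64(0.4), np.float64(-59.3), np.float64(92.3)]
[np.float64(-6.6), np.float64(-0.7), np.float64(-58.4), np.float64(90.4)]
```

```bash
python3 -m jog '[{"slide":[0,0,0],"angular":[0,0,0]},{"slide":[0,0,0],"angular":[0,0,0]},{"slide":[0,0,0],"angular":[0,0,0]},{"slide":[0,0,0],"angular":[0,0,0]},{"slide":[0,0,-3],"angular":[0,0,0]},{"slide":[0,0,-3],"angular":[0,0,0]},{"slide":[0,0,-3],"angular":[0,0,0]},{"slide":[0,0,-3],"angular":[0,0,0]},{"slide":[0,0,0],"angular":[0,0,0]},{"slide":[0,0,0],"angular":[0,0,0]}]' 1 10 
python3 -m jog '[{"slide":[0,0,0],"angular":[0,0,0]},{"slide":[0,0,0],"angular":[0,0,0]},{"slide":[0,0,0],"angular":[0,0,0]},{"slide":[0,0,0],"angular":[0,0,0]},{"slide":[0,0,0],"angular":[0,0,0]},{"slide":[0,0,0],"angular":[0,0,0]},{"slide":[0,0,0],"angular":[0,0,0]},{"slide":[0,0,0],"angular":[0,0,0]},{"slide":[0,0,0],"angular":[0,0,0]},{"slide":[0,0,0],"angular":[0,0,0]}]' 
python3 - <<'E'
from h import *
st()
a,K,W=cam("wrist"); np.savez("w4.npz",a=a,K=K,W=W)
u,v=proj(K,W,[[.4225,-.3645,.088]])[0].astype(int); print(u-80,v-75); save(a,"w4.png",(u-80,v-75,u+80,v+45),5)
E
```

```text
time: 7.07
ee_pos: [0.4229, -0.3643, 0.2113]
ee_rot: [0.982, 0.191, 0.001, 0.001]
force: [-0.4, 0.4, -1.0]
width: 0.0871
time: 7.9
ee_pos: [0.4223, -0.3639, 0.2096]
ee_rot: [0.982, 0.191, 0.0, 0.0]
force: [0.1, 0.4, 0.2]
width: 0.087
t 7.9 p [ 0.4223 -0.3639  0.2096] x [ 0.927  0.375 -0.   ] z [ 0. -0. -1.] yaw 22.04 F [0.1 0.4 0.2] w 0.087
240 165
```

View pics/w4.png

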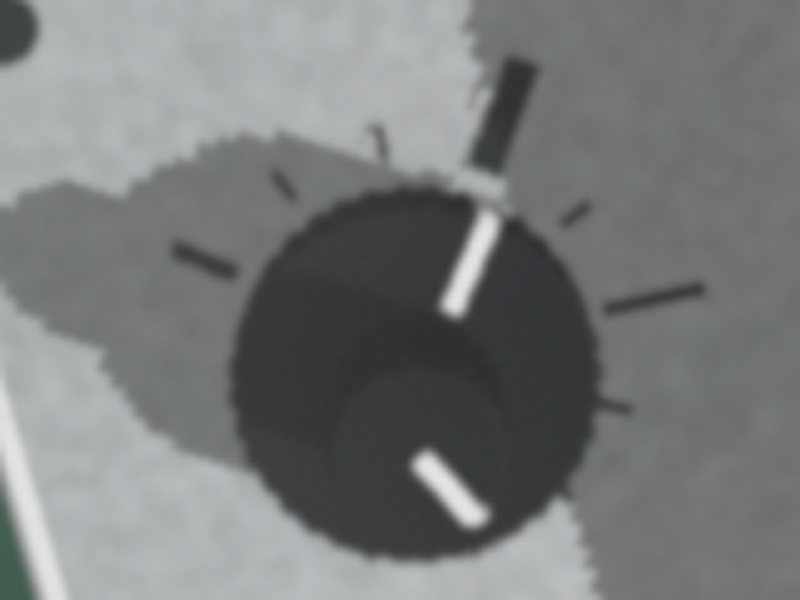

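```bash
cat > lines.py <<'E'
from knob import *
def white(fn,box):
    d=np.load(fn);a=cv2.cvtColor(d["a"],cv2.COLOR_RGB2GRAY);x0,y0,x1,y1=box;c=a[y0:y1,x0:x1].astype(float)
    return c
E
python3 - <<'E'
from knob import *
d=np.load("w4.npz");K,W=d["K"],d["W"]
knob(K,W,lambda u,v:(240+(u-2)/5,165+(v-2)/5),(416,375),(420,451),{"12":((607,308),(704,288)),"broad":((487,168),(520,62)),"zero":((235,271),(175,248))},((453,312),(490,212)),((421,455),(478,522)))
E
```

```text
ring c [ 0.4243 -0.3661  0.088 ]
fine c [ 0.4222 -0.3672  0.121 ]
12 line dir -55.9 from ring c -59.2
broad line dir 5.5 from ring c 0.6
zero line dir 90.5 from ring c 92.0
ringline dir 2.6 from c -3.2 -0.0 r 0.028948319573551266
fineline dir -118.8 from c -119.9 r 0.013692666182333987
```

```bash
cat > fit.py <<'E'
from h import *
from scipy.optimize import least_squares
def fit(K,W,f,L12,LB,L0,ring,fine):
    g=lambda L,z: cast(K,W,[f(*p) for p in L],z)[:,:2]
    P=[g(L12,.06),g(LB,.06),g(L0,.06),g(ring,.088),g(fine,.121)]
    def res(v):
        c,T,r,ph=v[:2],v[2],v[3],v[4]; out=[]
        for p,a in zip(P,(T,T+1,T+2.5,r,ph)):
            n=np.array([-np.sin(a),np.cos(a)]); out+=list((p-c)@n*1000)
        return np.array(out)
    s=least_squares(res,[.4225,-.3648,-.95,0,-2.0]); v=s.x
    print("c",np.round(v[:2],4),"T",np.degrees(v[2]).round(1),"coarse",round(2.5-(v[3]-v[2]),3),"fine",round(v[2]-v[4],3),"res mm",np.round(s.fun,1))
E
python3 - <<'E'
from fit import *
for fn,f,L in (("w4.npz",lambda u,v:(240+(u-2)/5,165+(v-2)/5),[((607,308),(704,288)),((487,168),(520,62)),((235,271),(175,248)),((453,312),(490,212)),((421,455),(478,522))]),
 ("w1.npz",lambda u,v:(209+u/3.5,129+v/3.5),[((494,418),(534,445)),((508,304),(572,283)),((363,230),(352,192)),((418,314),(436,258)),((397,400),(389,450))]),):
    d=np.load(fn); fit(d["K"],d["W"],f,*L)
E
```

```text
c [ 0.4216 -0.3677] T -54.9 coarse 1.519 fine 1.114 res mm [-0.  -0.3 -0.3  0.7 -0.3  0.1 -0.3  0.1  0.   0. ]
c [ 0.422  -0.3684] T -54.9 coarse 0.614 fine 1.096 res mm [-0.3  0.4  0.2 -0.3 -0.  -0.  -0.4  0.2 -0.3 -0. ]
```

```bash
python3 -m jog '[{"slide":[0,0.08,2.4],"angular":[0,0,0]},{"slide":[0,0.08,2.4],"angular":[0,0,0]},{"slide":[0,0.08,2.4],"angular":[0,0,0]},{"slide":[0,0.08,2.5],"angular":[0,0,0]},{"slide":[0,0,0],"angular":[0,0,0]},{"slide":[0,0,0],"angular":[0,0,0]},{"slide":[0,0,0],"angular":[0,0,0]},{"slide":[0,0,0],"angular":[0,0,0]},{"slide":[0,0,0],"angular":[0,0,0]},{"slide":[0,0,0],"angular":[0,0,0]}]' 1 8
python3 -m jog '[{"slide":[0,0,0],"angular":[0,0,0]},{"slide":[0,0,0],"angular":[0,0,0]},{"slide":[0,0,0],"angular":[0,0,0]},{"slide":[0,0,0],"angular":[0,0,0]},{"slide":[0,0,0],"angular":[0,0,0]},{"slide":[0,0,0],"angular":[0,0,0]},{"slide":[0,0,0],"angular":[0,0,0]},{"slide":[0,0,0],"angular":[0,0,0]},{"slide":[0,0,0],"angular":[0,0,0]},{"slide":[0,0,0],"angular":[0,0,0]}]' -1 8
python3 -m jog '[{"slide":[0,0,0],"angular":[0,0,0]},{"slide":[0,0,0],"angular":[0,0,0]},{"slide":[0,0,0],"angular":[0,0,0]},{"slide":[0,0,0],"angular":[0,0,0]},{"slide":[0,0,0],"angular":[0,0,0]},{"slide":[0,0,0],"angular":[0,0,0]},{"slide":[0,0,0],"angular":[0,0,0]},{"slide":[0,0,0],"angular":[0,0,0]},{"slide":[0,0,0],"angular":[0,0,0]},{"slide":[0,0,0],"angular":[0,0,0]}]' -1 8
python3 -c "
from h import *
st()"
```

```text
time: 8.78
ee_pos: [0.424, -0.3673, 0.1138]
ee_rot: [0.982, 0.191, 0.001, 0.001]
force: [0.2, 0.2, -0.2]
width: 0.0871
time: 9.62
ee_pos: [0.4235, -0.3669, 0.1126]
ee_rot: [0.982, 0.191, 0.0, 0.0]
force: [-0.4, 0.2, -0.8]
width: 0.0284
time: 10.45
ee_pos: [0.4234, -0.3666, 0.1125]
ee_rot: [0.982, 0.191, -0.0, -0.0]
force: [-2.2, 4.5, 5.2]
width: 0.0255
t 10.45 p [ 0.4234 -0.3666  0.1125] x [ 0.927  0.375 -0.   ] z [-0.     0.001 -1.   ] yaw 22.05 F [-2.2  4.5  5.2] w 0.0255
```

```bash
python3 -m jog '[{"slide":[0,0,0],"angular":[0,0,-6.3]},{"slide":[0,0,0],"angular":[0,0,-6.3]},{"slide":[0,0,0],"angular":[0,0,-6.3]},{"slide":[0,0,0],"angular":[0,0,-6.3]},{"slide":[0,0,0],"angular":[0,0,-6.3]},{"slide":[0,0,0],"angular":[0,0,-6.3]},{"slide":[0,0,0],"angular":[0,0,-6.3]},{"slide":[0,0,0],"angular":[0,0,-6.3]},{"slide":[0,0,0],"angular":[0,0,-6.3]},{"slide":[0,0,0],"angular":[0,0,-6.3]}]' 
python3 -m jog '[{"slide":[0,0,0],"angular":[0,0,0]},{"slide":[0,0,0],"angular":[0,0,0]},{"slide":[0,0,0],"angular":[0,0,0]},{"slide":[0,0,0],"angular":[0,0,0]},{"slide":[0,0,0],"angular":[0,0,0]},{"slide":[0,0,0],"angular":[0,0,0]},{"slide":[0,0,0],"angular":[0,0,0]},{"slide":[0,0,0],"angular":[0,0,0]},{"slide":[0,0,0],"angular":[0,0,0]},{"slide":[0,0,0],"angular":[0,0,0]}]' 
python3 -m jog '[{"slide":[0,0,0],"angular":[0,0,0]},{"slide":[0,0,0],"angular":[0,0,0]},{"slide":[0,0,0],"angular":[0,0,0]},{"slide":[0,0,0],"angular":[0,0,0]},{"slide":[0,0,-2.5],"angular":[0,0,0]},{"slide":[0,0,-2.5],"angular":[0,0,0]},{"slide":[0,0,-2.5],"angular":[0,0,0]},{"slide":[0,0,-2.2],"angular":[0,0,0]},{"slide":[0,0,0],"angular":[0,0,0]},{"slide":[0,0,0],"angular":[0,0,0]}]' 1 8
python3 -m jog '[{"slide":[0,0,0],"angular":[0,0,0]},{"slide":[0,0,0],"angular":[0,0,0]},{"slide":[0,0,0],"angular":[0,0,0]},{"slide":[0,0,0],"angular":[0,0,0]},{"slide":[0,0,0],"angular":[0,0,0]},{"slide":[0,0,0],"angular":[0,0,0]},{"slide":[0,0,0],"angular":[0,0,0]},{"slide":[0,0,0],"angular":[0,0,0]},{"slide":[0,0,0],"angular":[0,0,0]},{"slide":[0,0,0],"angular":[0,0,0]}]' 
python3 - <<'E'
from h import *
st()
a,K,W=cam("wrist"); np.savez("w5.npz",a=a,K=K,W=W)
u,v=proj(K,W,[[.4225,-.3655,.088]])[0].astype(int); print(u-80,v-75); save(a,"w5.png",(u-80,v-75,u+80,v+45),5)
E
```

```text
time: 11.28
ee_pos: [0.4225, -0.3659, 0.1124]
ee_rot: [0.735, 0.678, -0.0, -0.002]
force: [-8.1, 8.1, 8.5]
width: 0.0259
time: 12.12
ee_pos: [0.4225, -0.3661, 0.1124]
ee_rot: [0.737, 0.676, -0.0, -0.001]
force: [-7.0, 7.4, 7.6]
width: 0.0257
time: 12.95
ee_pos: [0.4242, -0.3675, 0.2107]
ee_rot: [0.737, 0.676, 0.0, 0.001]
force: [-0.0, -0.7, 0.4]
width: 0.0829
time: 13.78
ee_pos: [0.4236, -0.3669, 0.2096]
ee_rot: [0.737, 0.676, -0.0, 0.0]
force: [0.4, -0.5, 0.5]
width: 0.0873
t 13.78 p [ 0.4236 -0.3669  0.2096] x [ 0.086  0.996 -0.   ] z [ 0. -0. -1.] yaw 85.04 F [ 0.4 -0.5  0.5] w 0.0873
238 164
```

View pics/w5.png

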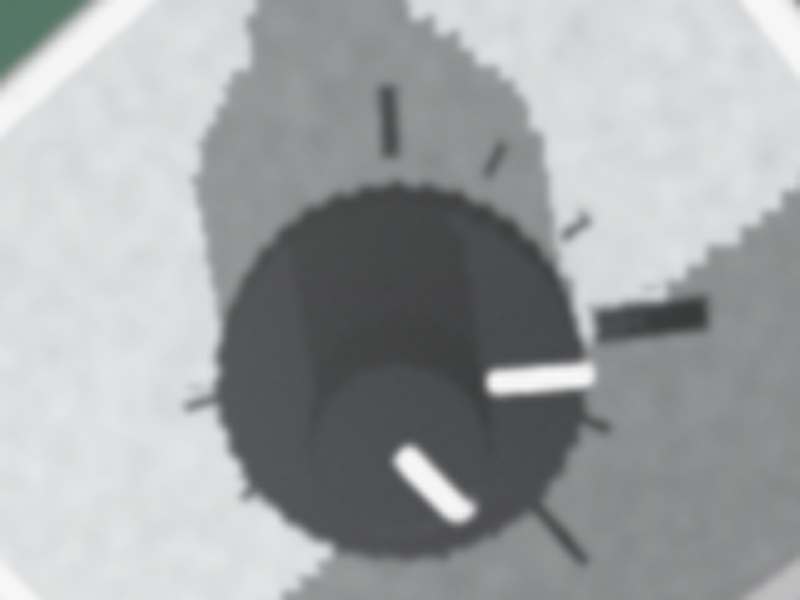

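```bash
python3 - <<'E'
from fit import *
d=np.load("w5.npz"); f=lambda u,v:(238+(u-2)/5,164+(v-2)/5)
fit(d["K"],d["W"],f,((540,506),(586,564)),((596,326),(708,312)),((390,157),(387,86)),((488,382),(594,374)),((402,454),(464,514)))
from scipy.spatial.transform import Rotation
# case / fixture frames
c=np.array([[.7168,.4149],[.7405,.112],[.5266,.3995],[.5477,.0965]])
print("case",c.mean(0),"yaw",np.degrees(np.arctan2(*(c[0]+c[1]-c[2]-c[3])[::-1])))
plan([.39,-.1,.30],60)
E
```

```text
c [ 0.4218 -0.3675] T -55.1 coarse 1.531 fine -0.085 res mm [ 0.4 -0.2 -0.1 -0.1  0.2 -0.   0.2 -0.1  0.  -0. ]
case [0.6329   0.255725] yaw 4.612567128898611
n 8 slide [3.12, -1.33, -1.13] ang [0.0, 0.0, 3.13] q7 0.47
```

```bash
python3 -m jog '[{"slide":[0.03,-0.03,2.4],"angular":[0,0,0]},{"slide":[0.03,-0.04,2.4],"angular":[0,0,0]},{"slide":[0.03,-0.04,2.4],"angular":[0,0,0]},{"slide":[0,-0.04,2.5],"angular":[0,0,0]},{"slide":[0,0,0],"angular":[0,0,0]},{"slide":[0,0,0],"angular":[0,0,0]},{"slide":[0,0,0],"angular":[0,0,0]},{"slide":[0,0,0],"angular":[0,0,0]},{"slide":[0,0,0],"angular":[0,0,0]},{"slide":[0,0,0],"angular":[0,0,0]}]' 1 8
python3 -m jog '[{"slide":[0,0,0],"angular":[0,0,0]},{"slide":[0,0,0],"angular":[0,0,0]},{"slide":[0,0,0],"angular":[0,0,0]},{"slide":[0,0,0],"angular":[0,0,0]},{"slide":[0,0,0],"angular":[0,0,0]},{"slide":[0,0,0],"angular":[0,0,0]},{"slide":[0,0,0],"angular":[0,0,0]},{"slide":[0,0,0],"angular":[0,0,0]},{"slide":[0,0,0],"angular":[0,0,0]},{"slide":[0,0,0],"angular":[0,0,0]}]' -1 8
python3 -m jog '[{"slide":[0,0,0],"angular":[0,0,0]},{"slide":[0,0,0],"angular":[0,0,0]},{"slide":[0,0,0],"angular":[0,0,1.8]},{"slide":[0,0,0],"angular":[0,0,1.8]},{"slide":[0,0,0],"angular":[0,0,1.8]},{"slide":[0,0,0],"angular":[0,0,0]},{"slide":[0,0,0],"angular":[0,0,0]},{"slide":[0,0,0],"angular":[0,0,0]},{"slide":[0,0,0],"angular":[0,0,0]},{"slide":[0,0,0],"angular":[0,0,0]}]' 
python3 -m jog '[{"slide":[0,0,0],"angular":[0,0,0]},{"slide":[0,0,0],"angular":[0,0,0]},{"slide":[0,0,0],"angular":[0,0,0]},{"slide":[0,0,0],"angular":[0,0,0]},{"slide":[0,0,-2.5],"angular":[0,0,0]},{"slide":[0,0,-2.5],"angular":[0,0,0]},{"slide":[0,0,-2.5],"angular":[0,0,0]},{"slide":[0,0,-2.2],"angular":[0,0,0]},{"slide":[0,0,0],"angular":[0,0,0]},{"slide":[0,0,0],"angular":[0,0,0]}]' 1 8
python3 -m jog '[{"slide":[0,0,0],"angular":[0,0,0]},{"slide":[0,0,0],"angular":[0,0,0]},{"slide":[0,0,0],"angular":[0,0,0]},{"slide":[0,0,0],"angular":[0,0,0]},{"slide":[0,0,0],"angular":[0,0,0]},{"slide":[0,0,0],"angular":[0,0,0]},{"slide":[0,0,0],"angular":[0,0,0]},{"slide":[0,0,0],"angular":[0,0,0]},{"slide":[0,0,0],"angular":[0,0,0]},{"slide":[0,0,0],"angular":[0,0,0]}]' 
python3 - <<'E'
from h import *
st()
a,K,W=cam("wrist"); np.savez("w6.npz",a=a,K=K,W=W)
u,v=proj(K,W,[[.4225,-.3655,.088]])[0].astype(int)
# white-line blobs inside the ring: moments & end points
d=np.load("w5.npz")
def blobs(a,u,v):
    g=cv2.cvtColor(a,cv2.COLOR_RGB2GRAY); g=cv2.resize(g[v-75:v+45,u-80:u+80],None,fx=5,fy=5,interpolation=cv2.INTER_CUBIC)
    n,l,s,c=cv2.connectedComponentsWithStats((g>150).astype(np.uint8))
    for i in range(1,n):
        if 500<s[i,4]<5000:
            ys,xs=np.nonzero(l==i); p=cv2.fitLine(np.c_[xs,ys].astype(np.float32),cv2.DIST_L2,0,.01,.01).ravel(); t=(np.c_[xs,ys]-p[2:])@p[:2]
            print(np.round(p[2:]+p[:2]*t.min(),1),np.round(p[2:]+p[:2]*t.max(),1),np.degrees(np.arctan2(p[1],p[0])).round(1))
print("w5");blobs(d["a"],318,239);print("w6",u-80,v-75);blobs(a,u,v)
E
```

```text
time: 14.67
ee_pos: [0.4226, -0.3663, 0.1137]
ee_rot: [0.737, 0.676, 0.0, 0.001]
force: [0.5, -0.3, 0.1]
width: 0.0871
time: 15.5
ee_pos: [0.4221, -0.3659, 0.1125]
ee_rot: [0.737, 0.676, -0.0, -0.0]
force: [-0.8, -0.3, 1.1]
width: 0.0283
time: 16.33
ee_pos: [0.4223, -0.3659, 0.1126]
ee_rot: [0.768, 0.641, 0.0, 0.0]
force: [1.8, -0.4, -1.2]
width: 0.0257
time: 17.17
ee_pos: [0.4225, -0.3663, 0.2107]
ee_rot: [0.768, 0.64, 0.0, 0.001]
force: [-0.3, -0.4, -0.7]
width: 0.0828
time: 18.0
ee_pos: [0.4221, -0.3659, 0.2096]
ee_rot: [0.768, 0.64, -0.0, 0.0]
force: [0.1, -0.2, -0.3]
width: 0.0872
t 18.0 p [ 0.4221 -0.3659  0.2096] x [ 0.18   0.984 -0.   ] z [ 0. -0. -1.] yaw 79.64 F [ 0.1 -0.2 -0.3] w 0.0872
w5
[289.9  68.8] [295.6 128.5] 84.6
[486.1 383.2] [600.4 372.9] -5.2
[398.1 450.9] [467.8 519.3] 44.5
[743.3 603.3] [806.1 569.1] -28.6
w6 240 165
[721.8 315.3] [770.5 271.8] -41.8
[690.2 397.8] [726.7 340.8] -57.3
[640.4 398.4] [642. 366.] -87.1
[399.9 452.1] [469. 521.] 44.8
[766.8 538.5] [790.6 511.8] -48.3
[552.8 528.7] [582.2 563.1] 49.5
[730.  610.1] [809.9 545.5] -39.0
[498.9 581.8] [531.9 553.9] -40.2
```

```bash
python3 -c "
from h import *
plan([.55,-.1,.25],184.7,16)"
```

```text
n 16 slide [0.91, 1.92, -0.25] ang [0.0, 0.0, -6.57] q7 0.38
```

```bash
python3 -m jog '[{"slide":[0.91,1.92,-0.25],"angular":[0,0,-6.57]},{"slide":[0.91,1.92,-0.25],"angular":[0,0,-6.57]},{"slide":[0.91,1.92,-0.25],"angular":[0,0,-6.57]},{"slide":[0.91,1.92,-0.25],"angular":[0,0,-6.57]},{"slide":[0.91,1.92,-0.25],"angular":[0,0,-6.57]},{"slide":[0.91,1.92,-0.25],"angular":[0,0,-6.57]},{"slide":[0.91,1.92,-0.25],"angular":[0,0,-6.57]},{"slide":[0.91,1.92,-0.25],"angular":[0,0,-6.57]},{"slide":[0.91,1.92,-0.25],"angular":[0,0,-6.57]},{"slide":[0.91,1.92,-0.25],"angular":[0,0,-6.57]}]'
python3 -m jog '[{"slide":[0.91,1.92,-0.25],"angular":[0,0,-6.57]},{"slide":[0.91,1.92,-0.25],"angular":[0,0,-6.57]},{"slide":[0.91,1.92,-0.25],"angular":[0,0,-6.57]},{"slide":[0.91,1.92,-0.25],"angular":[0,0,-6.57]},{"slide":[0.91,1.92,-0.25],"angular":[0,0,-6.57]},{"slide":[0.91,1.92,-0.25],"angular":[0,0,-6.57]},{"slide":[0,0,0],"angular":[0,0,0]},{"slide":[0,0,0],"angular":[0,0,0]},{"slide":[0,0,0],"angular":[0,0,0]},{"slide":[0,0,0],"angular":[0,0,0]}]'
python3 -m jog '[{"slide":[0,0,0],"angular":[0,0,0]},{"slide":[0,0,0],"angular":[0,0,0]},{"slide":[0,0,0],"angular":[0,0,0]},{"slide":[0,0,0],"angular":[0,0,0]},{"slide":[0,0,0],"angular":[0,0,0]},{"slide":[0,0,0],"angular":[0,0,0]},{"slide":[0,0,0],"angular":[0,0,0]},{"slide":[0,0,0],"angular":[0,0,0]},{"slide":[0,0,0],"angular":[0,0,0]},{"slide":[0,0,0],"angular":[0,0,0]}]'
python3 - <<'E'
from h import *
s=st(); print(s["qpos"])
a,K,W=cam("wrist"); np.savez("w7.npz",a=a,K=K,W=W); save(a,"w7.png",None,1.25)
E
```

```text
time: 18.88
ee_pos: [0.566, -0.2239, 0.2346]
ee_rot: [0.295, 0.955, 0.0, 0.0]
force: [-0.4, 0.3, 0.1]
width: 0.0873
time: 19.72
ee_pos: [0.55, -0.102, 0.2493]
ee_rot: [-0.04, 0.999, -0.0, -0.0]
force: [0.5, -0.9, -0.2]
width: 0.0869
time: 20.55
ee_pos: [0.5499, -0.1007, 0.2495]
ee_rot: [-0.042, 0.999, -0.0, 0.0]
force: [-0.0, 0.2, 0.2]
width: 0.0871
t 20.55 p [ 0.5499 -0.1007  0.2495] x [-0.997 -0.083  0.   ] z [ 0. -0. -1.] yaw -175.24 F [-0.   0.2  0.2] w 0.0871
[ 0.7933506   0.27761317 -0.82333735  1.5903405   0.20694927  1.36427293
  1.60040287]
```

View pics/w7.png

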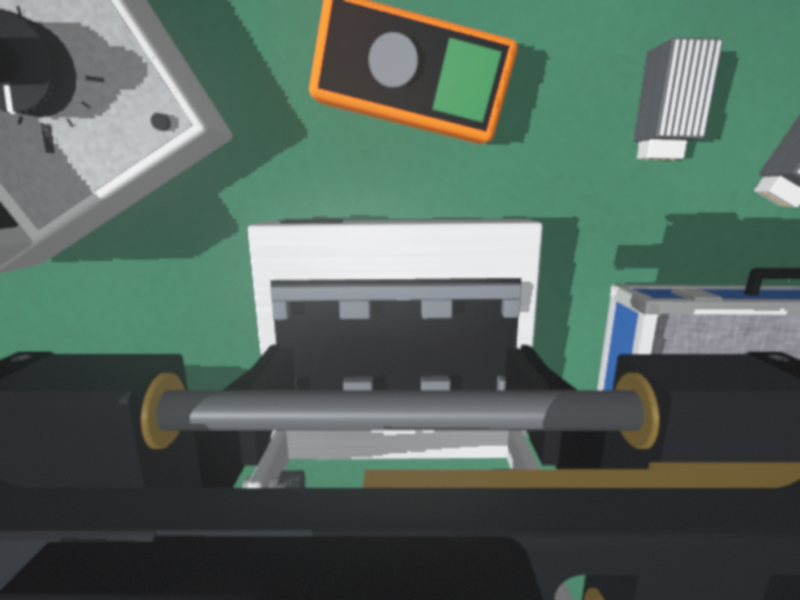

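```bash
python3 - <<'E'
from h import *
d=np.load("w7.npz");K,W=d["K"],d["W"]
c=lambda p,z:cast(K,W,np.array(p)/1.25,z)[:,:2]
f=c([(355,318),(436.5,317)],.057); r=c([(357.5,377.5),(435.5,376.5)],.057)
print(f,r); print("d",np.linalg.norm(f[0]-f[1]),np.linalg.norm(r[0]-r[1]),"open",np.linalg.norm(f-r,axis=1))
m=(f.mean(0)+r.mean(0))/2; print("nest1",m)
e=c([(272,288),(521,285.5)],.057); print("bar",e,e.mean(0),np.linalg.norm(e[0]-e[1]))
fe=c([(249,228),(541,224)],.045); print("front edge",fe,fe.mean(0),np.linalg.norm(fe[0]-fe[1]))
for q in (f[1]-f[0],r[1]-r[0],e[1]-e[0],fe[1]-fe[0]): print("yaw",np.degrees(np.arctan2(q[1],q[0]))-90)
g=c([(642,136),(690,138)],.036); print("mod R front body top edge(z.036)",g, "nose bottom",c([(636,158),(686,160)],.02))
h=c([(676,39),(722,40),(660,136),(704,136)],.036); print(h, np.linalg.norm(h[0]-h[2]),np.linalg.norm(h[0]-h[1]))
x,y=h.mean(0), (h[2]+h[3]-h[0]-h[1]); print("yaw",np.degrees(np.arctan2(y[1],y[0])),"body c",x,"origin",x+y/np.linalg.norm(y)*.007)
E
```

```text
[[ 0.58613709 -0.13472399]
 [ 0.57963928 -0.06762674]] [[ 0.63962257 -0.12959074]
 [ 0.63307129 -0.06276013]]
d 0.06741114160694352 0.06715095602807987 open [0.05373124 0.05365318]
nest1 [ 0.60961756 -0.0986754 ]
bar [[ 0.56627207 -0.20325055]
 [ 0.54733154 -0.00228619]] [ 0.55680181 -0.10276837] 0.2018549363728969
front edge [[ 0.52096993 -0.2253925 ]
 [ 0.49808958  0.00937665]] [ 0.50952975 -0.10800793] 0.23588146314779307
yaw 5.5313764130712
yaw 5.598712947727748
yaw 5.384120395020943
yaw 5.566404806547013
mod R front body top edge(z.036) [[0.42462028 0.07957965]
 [0.42292159 0.11748532]] nose bottom [[0.43955975 0.0869625 ]
 [0.43764325 0.12873467]]
[[0.35621722 0.08885027]
 [0.3540153  0.12304707]
 [0.42344212 0.09364814]
 [0.42056228 0.12803631]] 0.06739588780341021 0.034267617862823674
yaw 4.184460210114926 body c [0.38855923 0.10839545] origin [0.39554057 0.10890622]
```

```bash
cat > mods.py <<'E'
from h import *
def mods(name="top",z=.036,box=(.30,.50,.03,.42),v=True):
    a,K,W=cam(name); hsv=cv2.cvtColor(a,cv2.COLOR_RGB2HSV)
    m=((hsv[...,1]<60)&(hsv[...,2]>70)).astype(np.uint8)
    m=cv2.morphologyEx(m,cv2.MORPH_CLOSE,np.ones((3,3)))
    n,l,s,c=cv2.connectedComponentsWithStats(m)
    for i in range(1,n):
        if s[i,4]<150 or s[i,4]>20000: continue
        p=cast(K,W,c[i:i+1],z)[0]
        if not(box[0]<p[0]<box[1] and box[2]<p[1]<box[3]): continue
        ys,xs=np.nonzero(l==i); q=cast(K,W,np.c_[xs,ys],z)[:,:2].astype(np.float32)
        r=cv2.minAreaRect(q*1000); b=cv2.boxPoints(r)
        br=hsv[ys,xs,2].astype(float); w=q[br>np.percentile(br,85)].mean(0)-q.mean(0)
        e=[b[1]-b[0],b[2]-b[1]]; e=max(e,key=np.linalg.norm); e=e*np.sign(e@w)
        print("mod",np.round(r[0],1),"size",np.round(r[1],1),"yaw",round(float(np.degrees(np.arctan2(e[1],e[0]))),1))
if __name__=="__main__": mods()
E
python3 mods.py; python3 -c "
from h import *
plan([.396,.108,.15],184,9)"
```

```text
mod [422.2 233.1] size [42.7 84.2] yaw -21.8
mod [394.6 107.7] size [81.8 39.5] yaw 2.3
n 9 slide [1.53, 2.44, 1.11] ang [-0.0, 0.0, 0.08] q7 1.6
```

```bash
python3 -m jog '[{"slide":[1.53,2.44,1.1],"angular":[0,0,0.1]},{"slide":[1.53,2.44,1.1],"angular":[0,0,0.1]},{"slide":[1.53,2.44,1.1],"angular":[0,0,0.1]},{"slide":[1.53,2.44,1.1],"angular":[0,0,0.1]},{"slide":[1.53,2.44,1.1],"angular":[0,0,0.1]},{"slide":[1.53,2.44,1.1],"angular":[0,0,0.1]},{"slide":[1.53,2.44,1.1],"angular":[0,0,0.1]},{"slide":[1.53,2.44,1.1],"angular":[0,0,0.1]},{"slide":[1.53,2.44,1.1],"angular":[0,0,0.1]},{"slide":[0,0,0],"angular":[0,0,0]}]'
python3 -m jog '[{"slide":[0,0,0],"angular":[0,0,0]},{"slide":[0,0,0],"angular":[0,0,0]},{"slide":[0,0,0],"angular":[0,0,0]},{"slide":[0,0,0],"angular":[0,0,0]},{"slide":[0,0,0],"angular":[0,0,0]},{"slide":[0,0,0],"angular":[0,0,0]},{"slide":[0,0,0],"angular":[0,0,0]},{"slide":[0,0,0],"angular":[0,0,0]},{"slide":[0,0,0],"angular":[0,0,0]},{"slide":[0,0,0],"angular":[0,0,0]}]'
python3 - <<'E'
from mods import *
st(); mods(); mods("wrist"); plan([.3955,.108,.025],183.3,5)
E
```

```text
time: 21.48
ee_pos: [0.3924, 0.1114, 0.149]
ee_rot: [-0.036, 0.999, -0.001, -0.001]
force: [0.1, -0.1, 0.3]
width: 0.0866
time: 22.32
ee_pos: [0.3959, 0.1078, 0.1505]
ee_rot: [-0.034, 0.999, -0.0, 0.0]
force: [0.3, -0.3, -0.6]
width: 0.0872
t 22.32 p [0.3959 0.1078 0.1505] x [-0.998 -0.067 -0.   ] z [ 0. -0. -1.] yaw -176.14 F [ 0.3 -0.3 -0.6] w 0.0872
mod [390.9 107.7] size [81.  38.2] yaw 3.9
mod [434.5  86.5] size [108.1 379.1] yaw 93.9
mod [440.2  32.9] size [17.7 13.1] yaw -176.1
n 5 slide [0.01, 0.0, 2.51] ang [-0.0, 0.0, 0.11] q7 1.32
```

```bash
python3 -m jog '[{"slide":[0,0,2.5],"angular":[0,0,0]},{"slide":[0,0,2.5],"angular":[0,0,0]},{"slide":[0,0,2.5],"angular":[0,0,0]},{"slide":[0,0,2.5],"angular":[0,0,0]},{"slide":[0,0,1.5],"angular":[0,0,0]},{"slide":[0,0,1],"angular":[0,0,0]},{"slide":[0,0,0],"angular":[0,0,0]},{"slide":[0,0,0],"angular":[0,0,0]},{"slide":[0,0,0],"angular":[0,0,0]},{"slide":[0,0,0],"angular":[0,0,0]}]'
python3 -m jog '[{"slide":[0,0,0],"angular":[0,0,0]},{"slide":[0,0,0],"angular":[0,0,0]},{"slide":[0,0,0],"angular":[0,0,0]},{"slide":[0,0,0],"angular":[0,0,0]},{"slide":[0,0,0],"angular":[0,0,0]},{"slide":[0,0,0],"angular":[0,0,0]},{"slide":[0,0,0],"angular":[0,0,0]},{"slide":[0,0,0],"angular":[0,0,0]},{"slide":[0,0,0],"angular":[0,0,0]},{"slide":[0,0,0],"angular":[0,0,0]}]' -1 20
python3 -m jog '[{"slide":[0,0,-2],"angular":[0,0,0]},{"slide":[0,0,-3],"angular":[0,0,0]},{"slide":[0,0,-3],"angular":[0,0,0]},{"slide":[0,0,-3],"angular":[0,0,0]},{"slide":[0,0,-3],"angular":[0,0,0]},{"slide":[0,0,-3],"angular":[0,0,0]},{"slide":[0,0,0],"angular":[0,0,0]},{"slide":[0,0,0],"angular":[0,0,0]},{"slide":[0,0,0],"angular":[0,0,0]},{"slide":[0,0,0],"angular":[0,0,0]}]'
python3 - <<'E'
from mods import *
st(); mods(); a,K,W=cam("wrist"); np.savez("w8.npz",a=a,K=K,W=W); save(a,"w8.png",(160,120,480,420),2)
plan([.6178,-.1664,.19],185.4,12); plan([.6050,-.031,.19],185.4,10)
E
```

```text
time: 23.25
ee_pos: [0.3966, 0.1078, 0.0264]
ee_rot: [-0.034, 0.999, -0.0, 0.001]
force: [-0.3, -1.1, 0.4]
width: 0.0874
time: 24.08
ee_pos: [0.3959, 0.1078, 0.0255]
ee_rot: [-0.034, 0.999, 0.0, -0.0]
force: [-1.0, -0.6, -0.5]
width: 0.0377
time: 24.92
ee_pos: [0.3951, 0.1077, 0.1943]
ee_rot: [-0.034, 0.999, 0.0, -0.001]
force: [0.3, -0.0, -1.1]
width: 0.0378
t 24.92 p [0.3951 0.1077 0.1943] x [-0.998 -0.068  0.002] z [-0.002  0.    -1.   ] yaw -176.13 F [ 0.3 -0.  -1.1] w 0.0378
n 12 slide [-1.67, -2.43, 0.03] ang [0.0, -0.01, -0.13] q7 1.4
n 10 slide [-1.98, -1.55, 0.04] ang [0.0, -0.01, -0.15] q7 1.4
```

View pics/w8.png

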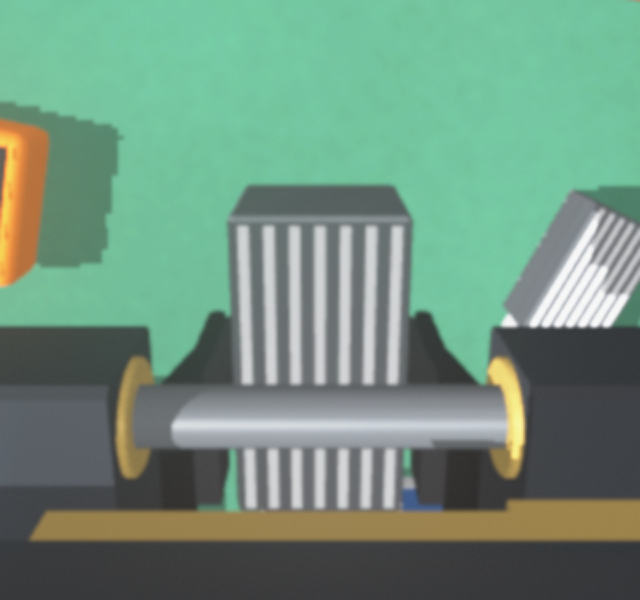

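```bash
python3 - <<'E'
from h import *
d=np.load("w8.npz");K,W=d["K"],d["W"]; s=observe(); M=R.from_quat(s["ee_rot"]).as_matrix()
for uv in [(160+231/2,120+221/2),(160+408/2,120+221/2),(160+320/2,120+221/2)]:
    print((M.T@(cast(K,W,[uv],s["ee_pos"][2]+.0105)[0]-s["ee_pos"])).round(4))
E
```

```text
[ 0.0414 -0.018  -0.0104]
[ 0.0414  0.0178 -0.0104]
[ 0.0414 -0.     -0.0104]
```

```bash
python3 -m jog '[{"slide":[-1.0,-1.6,0],"angular":[0,0,-0.13]},{"slide":[-1.67,-2.43,0.03],"angular":[0,0,-0.13]},{"slide":[-1.67,-2.43,0.03],"angular":[0,0,-0.13]},{"slide":[-1.67,-2.43,0.03],"angular":[0,0,-0.13]},{"slide":[-1.67,-2.43,0.03],"angular":[0,0,-0.13]},{"slide":[-1.67,-2.43,0.03],"angular":[0,0,-0.13]},{"slide":[-1.67,-2.43,0.03],"angular":[0,0,-0.13]},{"slide":[-1.67,-2.43,0.03],"angular":[0,0,-0.13]},{"slide":[-1.67,-2.43,0.03],"angular":[0,0,-0.13]},{"slide":[-1.67,-2.43,0.03],"angular":[0,0,-0.13]}]'
python3 -m jog '[{"slide":[-1.67,-2.43,0.03],"angular":[0,0,-0.13]},{"slide":[-1.67,-2.43,0.03],"angular":[0,0,-0.13]},{"slide":[-0.67,-0.83,0.03],"angular":[0,0,-0.13]},{"slide":[0,0,0],"angular":[0,0,0]},{"slide":[0,0,0],"angular":[0,0,0]},{"slide":[0,0,0],"angular":[0,0,0]},{"slide":[0,0,0],"angular":[0,0,0]},{"slide":[0,0,0],"angular":[0,0,0]},{"slide":[0,0,0],"angular":[0,0,0]},{"slide":[0,0,0],"angular":[0,0,0]}]'
python3 -m jog '[{"slide":[0,0,0],"angular":[0,0,0]},{"slide":[0,0,0],"angular":[0,0,0]},{"slide":[0,0,0],"angular":[0,0,0]},{"slide":[0,0,0],"angular":[0,0,0]},{"slide":[0,0,0],"angular":[0,0,0]},{"slide":[0,0,0],"angular":[0,0,0]},{"slide":[0,0,0],"angular":[0,0,0]},{"slide":[0,0,0],"angular":[0,0,0]},{"slide":[0,0,0],"angular":[0,0,0]},{"slide":[0,0,0],"angular":[0,0,0]}]'
python3 - <<'E'
from h import *
st(); plan([.6178,-.1664,.085],185.4,5)
a,K,W=cam("wrist"); np.savez("w9.npz",a=a,K=K,W=W); save(a,"w9.png",(140,80,500,440),1.6)
E
```

```text
time: 25.85
ee_pos: [0.5744, -0.1148, 0.1912]
ee_rot: [-0.045, 0.999, 0.001, -0.001]
force: [1.4, 0.7, -0.8]
width: 0.0379
time: 26.68
ee_pos: [0.619, -0.1664, 0.1922]
ee_rot: [-0.049, 0.999, -0.0, 0.0]
force: [0.5, -0.0, -1.5]
width: 0.0379
time: 27.52
ee_pos: [0.6191, -0.1666, 0.1919]
ee_rot: [-0.048, 0.999, -0.0, 0.0]
force: [0.2, 0.3, -2.6]
width: 0.0376
t 27.52 p [ 0.6191 -0.1666  0.1919] x [-0.995 -0.097 -0.   ] z [ 0. -0. -1.] yaw -174.45 F [ 0.2  0.3 -2.6] w 0.0376
n 5 slide [0.03, 0.01, 2.14] ang [-0.0, 0.0, 0.03] q7 1.62
```

View pics/w9.png

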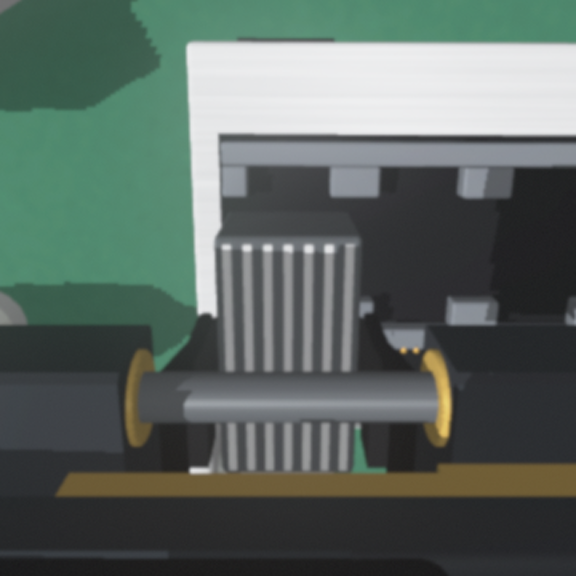

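```bash
python3 - <<'E'
from h import *
d=np.load("w9.npz");K,W=d["K"],d["W"]
c=lambda p,z:cast(K,W,np.array([140,80])+np.array(p)/1.6,z)[:,:2]
x=np.array([np.cos(np.radians(5.4)),np.sin(np.radians(5.4))]);y=np.array([-x[1],x[0]])
w=c([(222,166),(288,166),(380,166),(486,166)],.057); print("bar inner",w,np.degrees(np.arctan2(*(w[3]-w[0])[::-1]))-90)
b=c([(246,190),(330,190)],.057); print("blocks",b,np.linalg.norm(b[0]-b[1]))
f=c([(354.5,195),(486,196)],.057); print("block rear edges",f,np.linalg.norm(f[0]-f[1]))
t=observe()["ee_pos"][:2]; o=np.array([.6114,-.0987])
for n,p in (("bar",w[1]),("blockmid",b.mean(0)),("edges",f[0])): print(n,"rel nest1 x,y",((p-o)@x).round(4),((p-o)@y).round(4),"rel TCP",((p-t)@x).round(4),((p-t)@y).round(4))
E
```

```text
bar inner [[ 0.57750969 -0.20410914]
 [ 0.574258   -0.17083209]
 [ 0.56972574 -0.12444977]
 [ 0.56450432 -0.07101484]] 5.5809623901966745
blocks [[ 0.58848364 -0.19106934]
 [ 0.58429581 -0.1482175 ]] 0.04305599059798244
block rear edges [[ 0.58562978 -0.13538472]
 [ 0.57956769 -0.06804463]] 0.06761240111754832
bar rel nest1 x,y -0.0438 -0.0683 rel TCP -0.0451 0.0001
blockmid rel nest1 x,y -0.0316 -0.0683 rel TCP -0.0329 0.0001
edges rel nest1 x,y -0.0291 -0.0341 rel TCP -0.0304 0.0343
```

```bash
python3 -m jog '[{"slide":[0.05,0,1.5],"angular":[0,0,0]},{"slide":[0.05,0,2],"angular":[0,0,0]},{"slide":[0,0,2],"angular":[0,0,0]},{"slide":[0,0,2],"angular":[0,0,0]},{"slide":[0,0,1],"angular":[0,0,0]},{"slide":[0,0,0.6],"angular":[0,0,0]},{"slide":[0,0,0.6],"angular":[0,0,0]},{"slide":[0,0,0.6],"angular":[0,0,0]},{"slide":[0,0,0.6],"angular":[0,0,0]},{"slide":[0,0,0.4],"angular":[0,0,0]}]'
python3 -m jog '[{"slide":[0,0,0.3],"angular":[0,0,0]},{"slide":[0,0,0.3],"angular":[0,0,0]},{"slide":[0,0,0.15],"angular":[0,0,0]},{"slide":[0,0,0],"angular":[0,0,0]},{"slide":[0,0,0],"angular":[0,0,0]},{"slide":[0,0,0],"angular":[0,0,0]},{"slide":[0,0,0],"angular":[0,0,0]},{"slide":[0,0,0],"angular":[0,0,0]},{"slide":[0,0,0],"angular":[0,0,0]},{"slide":[0,0,0],"angular":[0,0,0]}]'
python3 -c "
from h import *
st()"
```

```text
time: 28.4
ee_pos: [0.6183, -0.1668, 0.0788]
ee_rot: [-0.048, 0.999, -0.0, 0.0]
force: [-1.2, 0.8, -0.6]
width: 0.038
time: 29.23
ee_pos: [0.6182, -0.1668, 0.0715]
ee_rot: [-0.048, 0.999, -0.0, 0.0]
force: [-0.1, -0.2, -0.5]
width: 0.0381
t 29.23 p [ 0.6182 -0.1668  0.0715] x [-0.995 -0.097 -0.   ] z [ 0. -0. -1.] yaw -174.45 F [-0.1 -0.2 -0.5] w 0.0381
```

```bash
python3 -m jog '[{"slide":[0,0,0.05],"angular":[0,0,0]},{"slide":[0,0,0.05],"angular":[0,0,0]},{"slide":[0,0,0],"angular":[0,0,0]},{"slide":[0,0,0],"angular":[0,0,0]},{"slide":[0,0,-1],"angular":[0,0,0]},{"slide":[0,0,-2.5],"angular":[0,0,0]},{"slide":[0,0,-3],"angular":[0,0,0]},{"slide":[0,0,-3],"angular":[0,0,0]},{"slide":[0,0,-2],"angular":[0,0,0]},{"slide":[0,0,-1],"angular":[0,0,0]}]' 0.4 20
python3 -m jog '[{"slide":[0,0,0],"angular":[0,0,0]},{"slide":[0,0,0],"angular":[0,0,0]},{"slide":[0,0,0],"angular":[0,0,0]},{"slide":[0,0,0],"angular":[0,0,0]},{"slide":[0,0,0],"angular":[0,0,0]},{"slide":[0,0,0],"angular":[0,0,0]},{"slide":[0,0,0],"angular":[0,0,0]},{"slide":[0,0,0],"angular":[0,0,0]},{"slide":[0,0,0],"angular":[0,0,0]},{"slide":[0,0,0],"angular":[0,0,0]}]' 1
python3 - <<'E'
from mods import *
st(); mods(); plan([.422,.233,.16],158,14)
a,K,W=cam("wrist"); np.savez("w10.npz",a=a,K=K,W=W); cv2.imwrite("pics/w10.png",a[:,:,::-1])
g=cv2.cvtColor(a,cv2.COLOR_RGB2GRAY)
E
```

```text
time: 30.07
ee_pos: [0.6194, -0.1666, 0.1996]
ee_rot: [-0.049, 0.999, -0.001, 0.002]
force: [0.7, 0.5, 0.3]
width: 0.0609
time: 30.9
ee_pos: [0.6181, -0.1667, 0.1955]
ee_rot: [-0.048, 0.999, -0.0, 0.0]
force: [0.1, -0.4, 0.1]
width: 0.0873
t 30.9 p [ 0.6181 -0.1667  0.1955] x [-0.995 -0.097 -0.   ] z [ 0. -0. -1.] yaw -174.45 F [ 0.1 -0.4  0.1] w 0.0873
mod [422.2 233. ] size [42.9 84.1] yaw -22.1
n 14 slide [1.77, 2.68, 0.25] ang [-0.0, 0.0, 1.97] q7 1.62
```

```bash
python3 -m jog '[{"slide":[1.2,1.6,0.2],"angular":[0,0,1.97]},{"slide":[1.77,2.68,0.25],"angular":[0,0,1.97]},{"slide":[1.77,2.68,0.25],"angular":[0,0,1.97]},{"slide":[1.77,2.68,0.25],"angular":[0,0,1.97]},{"slide":[1.77,2.68,0.25],"angular":[0,0,1.97]},{"slide":[1.77,2.68,0.25],"angular":[0,0,1.97]},{"slide":[1.77,2.68,0.25],"angular":[0,0,1.97]},{"slide":[1.77,2.68,0.25],"angular":[0,0,1.97]},{"slide":[1.77,2.68,0.25],"angular":[0,0,1.97]},{"slide":[1.77,2.68,0.25],"angular":[0,0,1.97]}]'
python3 -m jog '[{"slide":[1.77,2.68,0.25],"angular":[0,0,1.97]},{"slide":[1.77,2.68,0.25],"angular":[0,0,1.97]},{"slide":[1.77,2.68,0.25],"angular":[0,0,1.97]},{"slide":[1.77,2.68,0.25],"angular":[0,0,1.97]},{"slide":[0.57,1.08,0],"angular":[0,0,0]},{"slide":[0,0,0],"angular":[0,0,0]},{"slide":[0,0,0],"angular":[0,0,0]},{"slide":[0,0,0],"angular":[0,0,0]},{"slide":[0,0,0],"angular":[0,0,0]},{"slide":[0,0,0],"angular":[0,0,0]}]'
python3 -m jog '[{"slide":[0,0,0],"angular":[0,0,0]},{"slide":[0,0,0],"angular":[0,0,0]},{"slide":[0,0,0],"angular":[0,0,0]},{"slide":[0,0,0],"angular":[0,0,0]},{"slide":[0,0,0],"angular":[0,0,0]},{"slide":[0,0,0],"angular":[0,0,0]},{"slide":[0,0,0],"angular":[0,0,0]},{"slide":[0,0,0],"angular":[0,0,0]},{"slide":[0,0,0],"angular":[0,0,0]},{"slide":[0,0,0],"angular":[0,0,0]}]'
python3 - <<'E'
from mods import *
st(); mods(); mods("wrist"); plan([.422,.233,.025],158,5)
E
```

```text
time: 31.83
ee_pos: [0.4635, 0.1006, 0.171]
ee_rot: [0.124, 0.992, -0.0, 0.0]
force: [1.0, 0.1, 0.1]
width: 0.0869
time: 32.67
ee_pos: [0.4276, 0.2337, 0.1609]
ee_rot: [0.192, 0.981, -0.0, 0.0]
force: [-0.4, 0.2, -0.2]
width: 0.087
time: 33.5
ee_pos: [0.427, 0.2348, 0.1609]
ee_rot: [0.191, 0.982, -0.0, 0.0]
force: [-0.3, -0.0, 0.4]
width: 0.0868
t 33.5 p [0.427  0.2348 0.1609] x [-0.927  0.375 -0.   ] z [ 0. -0. -1.] yaw 157.97 F [-0.3 -0.   0.4] w 0.0868
mod [418.6 236.5] size [38.3 80.8] yaw -22.0
mod [436.7 139.3] size [21.  20.3] yaw 68.0
mod [404.4  66. ] size [32.   9.9] yaw 60.1
n 5 slide [0.08, -0.07, 2.72] ang [-0.0, 0.0, -0.0] q7 0.43
```

```bash
python3 -m jog '[{"slide":[0.1,-0.1,2.5],"angular":[0,0,0]},{"slide":[0.1,-0.1,2.8],"angular":[0,0,0]},{"slide":[0.1,-0.1,2.8],"angular":[0,0,0]},{"slide":[0.1,-0.05,2.8],"angular":[0,0,0]},{"slide":[0,0,1.6],"angular":[0,0,0]},{"slide":[0,0,1.05],"angular":[0,0,0]},{"slide":[0,0,0],"angular":[0,0,0]},{"slide":[0,0,0],"angular":[0,0,0]},{"slide":[0,0,0],"angular":[0,0,0]},{"slide":[0,0,0],"angular":[0,0,0]}]'
python3 -m jog '[{"slide":[0,0,0],"angular":[0,0,0]},{"slide":[0,0,0],"angular":[0,0,0]},{"slide":[0,0,0],"angular":[0,0,0]},{"slide":[0,0,0],"angular":[0,0,0]},{"slide":[0,0,0],"angular":[0,0,0]},{"slide":[0,0,0],"angular":[0,0,0]},{"slide":[0,0,0],"angular":[0,0,0]},{"slide":[0,0,0],"angular":[0,0,0]},{"slide":[0,0,0],"angular":[0,0,0]},{"slide":[0,0,0],"angular":[0,0,0]}]' -1 20
python3 -m jog '[{"slide":[0,0,-2],"angular":[0,0,0]},{"slide":[0,0,-3],"angular":[0,0,0]},{"slide":[0,0,-3],"angular":[0,0,0]},{"slide":[0,0,-3],"angular":[0,0,0]},{"slide":[0,0,-3],"angular":[0,0,0]},{"slide":[0,0,-2.5],"angular":[0,0,0]},{"slide":[0,0,0],"angular":[0,0,0]},{"slide":[0,0,0],"angular":[0,0,0]},{"slide":[0,0,0],"angular":[0,0,0]},{"slide":[0,0,0],"angular":[0,0,0]}]'
python3 - <<'E'
from mods import *
st(); a,K,W=cam("wrist"); np.savez("w11.npz",a=a,K=K,W=W)
s=observe();M=R.from_quat(s["ee_rot"]).as_matrix()
g=cv2.cvtColor(a,cv2.COLOR_RGB2HSV)
# rear top edge along the centre column: fins' bright stripes begin
band=g[150:330,290:350,2].astype(int); print("contrast rows",[(150+i,int(band[i].max()-band[i].min())) for i in range(50,110,3)])
plan([.604,-.0315,.19],185.4,11)
E
```

```text
time: 34.43
ee_pos: [0.4229, 0.2334, 0.0266]
ee_rot: [0.191, 0.982, 0.0, 0.001]
force: [-0.4, -0.6, -0.4]
width: 0.0867
time: 35.27
ee_pos: [0.4221, 0.2332, 0.0254]
ee_rot: [0.191, 0.982, 0.0, 0.0]
force: [-0.1, 1.9, -0.1]
width: 0.0378
time: 36.1
ee_pos: [0.4214, 0.2326, 0.1891]
ee_rot: [0.191, 0.982, -0.001, -0.001]
force: [-0.8, 0.5, -1.4]
width: 0.0378
t 36.1 p [0.4214 0.2326 0.1891] x [-0.927  0.375  0.002] z [-0.002 -0.001 -1.   ] yaw 157.97 F [-0.8  0.5 -1.4] w 0.0378
contrast rows [(200, 9), (203, 7), (206, 5), (209, 5), (212, 7), (215, 7), (218, 7), (221, 6), (224, 6), (227, 4), (230, 4), (233, 29), (236, 100), (239, 100), (242, 101), (245, 100), (248, 99), (251, 101), (254, 101), (257, 101)]
n 11 slide [-2.06, -2.11, -0.01] ang [-0.0, -0.01, -2.49] q7 0.47
```

```bash
python3 -m jog '[{"slide":[-1.3,-1.3,0],"angular":[0,0,-2.49]},{"slide":[-2.06,-2.11,0],"angular":[0,0,-2.49]},{"slide":[-2.06,-2.11,0],"angular":[0,0,-2.49]},{"slide":[-2.06,-2.11,0],"angular":[0,0,-2.49]},{"slide":[-2.06,-2.11,0],"angular":[0,0,-2.49]},{"slide":[-2.06,-2.11,0],"angular":[0,0,-2.49]},{"slide":[-2.06,-2.11,0],"angular":[0,0,-2.49]},{"slide":[-2.06,-2.11,0],"angular":[0,0,-2.49]},{"slide":[-2.06,-2.11,0],"angular":[0,0,-2.49]},{"slide":[-2.06,-2.11,0],"angular":[0,0,-2.49]}]'
python3 -m jog '[{"slide":[-2.06,-2.11,0],"angular":[0,0,-2.49]},{"slide":[-0.8,-0.7,0],"angular":[0,0,0]},{"slide":[0,0,0],"angular":[0,0,0]},{"slide":[0,0,0],"angular":[0,0,0]},{"slide":[0,0,0],"angular":[0,0,0]},{"slide":[0,0,0],"angular":[0,0,0]},{"slide":[0,0,0],"angular":[0,0,0]},{"slide":[0,0,0],"angular":[0,0,0]},{"slide":[0,0,0],"angular":[0,0,0]},{"slide":[0,0,0],"angular":[0,0,0]}]'
python3 -m jog '[{"slide":[0,0,0],"angular":[0,0,0]},{"slide":[0,0,0],"angular":[0,0,0]},{"slide":[0,0,0],"angular":[0,0,0]},{"slide":[0,0,0],"angular":[0,0,0]},{"slide":[0,0,0],"angular":[0,0,0]},{"slide":[0,0,0],"angular":[0,0,0]},{"slide":[0,0,0],"angular":[0,0,0]},{"slide":[0,0,0],"angular":[0,0,0]},{"slide":[0,0,0],"angular":[0,0,0]},{"slide":[0,0,0],"angular":[0,0,0]}]'
python3 - <<'E'
from h import *
st(); plan([.6052,-.0314,.0715],185.5,5)
E
```

```text
time: 36.98
ee_pos: [0.5797, -0.0021, 0.189]
ee_rot: [-0.026, 1.0, -0.0, -0.001]
force: [0.7, 0.7, -1.2]
width: 0.038
time: 37.82
ee_pos: [0.6096, -0.0268, 0.1906]
ee_rot: [-0.047, 0.999, -0.0, 0.0]
force: [0.6, -0.1, -0.9]
width: 0.0379
time: 38.65
ee_pos: [0.6097, -0.0268, 0.1904]
ee_rot: [-0.047, 0.999, -0.0, 0.0]
force: [0.2, 0.4, -1.4]
width: 0.038
t 38.65 p [ 0.6097 -0.0268  0.1904] x [-0.996 -0.093 -0.   ] z [ 0. -0. -1.] yaw -174.64 F [ 0.2  0.4 -1.4] w 0.038
n 5 slide [0.1, -0.08, 2.38] ang [-0.0, 0.0, -0.03] q7 1.37
```

```bash
python3 -m jog '[{"slide":[0.25,-0.2,1.5],"angular":[0,0,-0.1]},{"slide":[0.25,-0.2,2],"angular":[0,0,0]},{"slide":[0,0,2],"angular":[0,0,0]},{"slide":[0,0,2],"angular":[0,0,0]},{"slide":[0,0,1],"angular":[0,0,0]},{"slide":[0,0,0.6],"angular":[0,0,0]},{"slide":[0,0,0.6],"angular":[0,0,0]},{"slide":[0,0,0.6],"angular":[0,0,0]},{"slide":[0,0,0.5],"angular":[0,0,0]},{"slide":[0,0,0.4],"angular":[0,0,0]}]'
python3 -m jog '[{"slide":[0,0,0.3],"angular":[0,0,0]},{"slide":[0,0,0.3],"angular":[0,0,0]},{"slide":[0,0,0.15],"angular":[0,0,0]},{"slide":[0,0,0],"angular":[0,0,0]},{"slide":[0,0,0],"angular":[0,0,0]},{"slide":[0,0,0],"angular":[0,0,0]},{"slide":[0,0,0],"angular":[0,0,0]},{"slide":[0,0,0],"angular":[0,0,0]},{"slide":[0,0,0],"angular":[0,0,0]},{"slide":[0,0,0],"angular":[0,0,0]}]'
python3 -c "
from h import *
st()"
```

```text
time: 39.48
ee_pos: [0.6054, -0.0313, 0.0785]
ee_rot: [-0.048, 0.999, -0.0, 0.0]
force: [0.6, 0.4, -1.9]
width: 0.0379
time: 40.32
ee_pos: [0.6052, -0.0313, 0.071]
ee_rot: [-0.048, 0.999, -0.0, 0.0]
force: [0.5, 0.5, -1.8]
width: 0.0377
t 40.32 p [ 0.6052 -0.0313  0.071 ] x [-0.995 -0.095 -0.   ] z [ 0. -0. -1.] yaw -174.54 F [ 0.5  0.5 -1.8] w 0.0377
```

```bash
python3 -m jog '[{"slide":[0,0,0.05],"angular":[0,0,0]},{"slide":[0,0,0],"angular":[0,0,0]},{"slide":[0,0,0],"angular":[0,0,0]},{"slide":[0,0,0],"angular":[0,0,0]},{"slide":[0,0,-1],"angular":[0,0,0]},{"slide":[0,0,-2.5],"angular":[0,0,0]},{"slide":[0,0,-3],"angular":[0,0,0]},{"slide":[0,0,-3],"angular":[0,0,0]},{"slide":[0,0,-3],"angular":[0,0,0]},{"slide":[0.5,-0.5,-2],"angular":[0,0,0]}]' 0.4 20
python3 -m jog '[{"slide":[2,-1.5,-2],"angular":[0,0,0]},{"slide":[2,-1.5,-1],"angular":[0,0,0]},{"slide":[2,-1.5,0],"angular":[0,0,0]},{"slide":[2,-1,0],"angular":[0,0,0]},{"slide":[1,-1,0],"angular":[0,0,0]},{"slide":[0,0,0],"angular":[0,0,0]},{"slide":[0,0,0],"angular":[0,0,0]},{"slide":[0,0,0],"angular":[0,0,0]},{"slide":[0,0,0],"angular":[0,0,0]},{"slide":[0,0,0],"angular":[0,0,0]}]' 0.4
python3 -m jog '[{"slide":[0,0,0],"angular":[0,0,0]},{"slide":[0,0,0],"angular":[0,0,0]},{"slide":[0,0,0],"angular":[0,0,0]},{"slide":[0,0,0],"angular":[0,0,0]},{"slide":[0,0,0],"angular":[0,0,0]},{"slide":[0,0,0],"angular":[0,0,0]},{"slide":[0,0,0],"angular":[0,0,0]},{"slide":[0,0,0],"angular":[0,0,0]},{"slide":[0,0,0],"angular":[0,0,0]},{"slide":[0,0,0],"angular":[0,0,0]}]'
python3 - <<'E'
from h import *
s=st();print(s["qpos"]); a,K,W=cam("wrist"); np.savez("w12.npz",a=a,K=K,W=W); save(a,"w12.png",(140,120,500,420),2)
b,K,W=cam("top"); cv2.imwrite("pics/top2.png",b[:,:,::-1])
E
```

```text
time: 41.15
ee_pos: [0.6016, -0.0351, 0.2195]
ee_rot: [-0.049, 0.999, 0.0, 0.002]
force: [0.6, 0.4, 0.6]
width: 0.0608
time: 41.98
ee_pos: [0.5177, -0.1089, 0.2455]
ee_rot: [-0.049, 0.999, 0.0, 0.0]
force: [0.5, 0.6, 0.5]
width: 0.0609
time: 42.82
ee_pos: [0.5172, -0.11, 0.2454]
ee_rot: [-0.048, 0.999, -0.0, 0.0]
force: [-0.4, -0.7, -0.7]
width: 0.0607
t 42.82 p [ 0.5172 -0.11    0.2454] x [-0.995 -0.095 -0.   ] z [ 0. -0. -1.] yaw -174.54 F [-0.4 -0.7 -0.7] w 0.0607
[ 0.95776856  0.22787411 -0.94566288  1.66753617  0.18925769  1.34315017
  1.64751137]
```

View pics/w12.png

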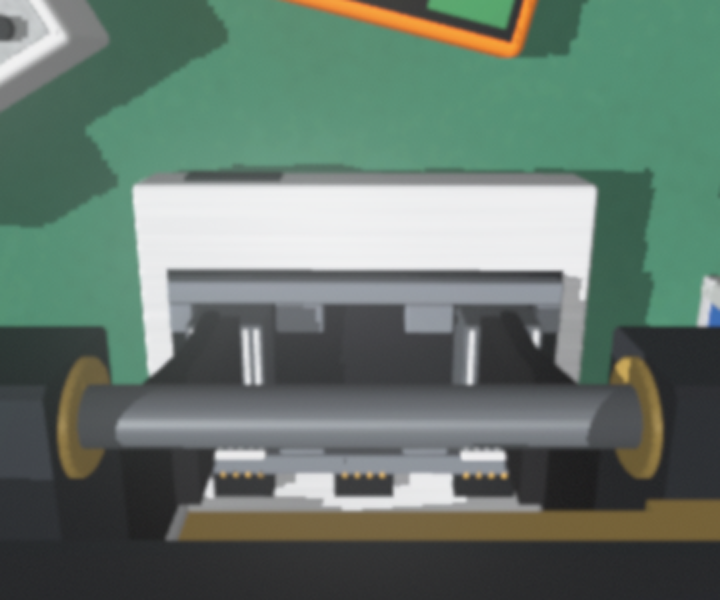

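```bash
python3 - <<'E'
from h import *
plan([.63,-.095,.40],95.5,14)
E
```

```text
n 14 slide [-0.65, 0.63, -1.1] ang [-0.0, 0.0, 6.43] q7 1.65
```

```bash
python3 -m jog '[{"slide":[0,0,-1.5],"angular":[0,0,6.43]},{"slide":[-0.65,0.63,-1.5],"angular":[0,0,6.43]},{"slide":[-0.65,0.63,-1.5],"angular":[0,0,6.43]},{"slide":[-0.65,0.63,-1.1],"angular":[0,0,6.43]},{"slide":[-0.65,0.63,-1.1],"angular":[0,0,6.43]},{"slide":[-0.65,0.63,-1.1],"angular":[0,0,6.43]},{"slide":[-0.65,0.63,-1.1],"angular":[0,0,6.43]},{"slide":[-0.65,0.63,-1.1],"angular":[0,0,6.43]},{"slide":[-0.65,0.63,-1.1],"angular":[0,0,6.43]},{"slide":[-0.65,0.63,-1.1],"angular":[0,0,6.43]}]' 1
python3 -m jog '[{"slide":[-0.65,0.63,-1.1],"angular":[0,0,6.43]},{"slide":[-0.65,0.63,-1.1],"angular":[0,0,6.43]},{"slide":[-0.65,0.63,-0.5],"angular":[0,0,6.43]},{"slide":[-0.65,0.63,-0.1],"angular":[0,0,6.43]},{"slide":[0,0,0],"angular":[0,0,0]},{"slide":[0,0,0],"angular":[0,0,0]},{"slide":[0,0,0],"angular":[0,0,0]},{"slide":[0,0,0],"angular":[0,0,0]},{"slide":[0,0,0],"angular":[0,0,0]},{"slide":[0,0,0],"angular":[0,0,0]}]' 1
python3 -m jog '[{"slide":[0,0,0],"angular":[0,0,0]},{"slide":[0,0,0],"angular":[0,0,0]},{"slide":[0,0,0],"angular":[0,0,0]},{"slide":[0,0,0],"angular":[0,0,0]},{"slide":[0,0,0],"angular":[0,0,0]},{"slide":[0,0,0],"angular":[0,0,0]},{"slide":[0,0,0],"angular":[0,0,0]},{"slide":[0,0,0],"angular":[0,0,0]},{"slide":[0,0,0],"angular":[0,0,0]},{"slide":[0,0,0],"angular":[0,0,0]}]'
python3 - <<'E'
from h import *
s=st();print(s["qpos"]); a,K,W=cam("wrist"); np.savez("w13.npz",a=a,K=K,W=W); save(a,"w13.png",None,1)
print(proj(K,W,[[.7003,-.090,.303],[.7083,-.175,.303],[.692,-.005,.303]]).round())
plan([.7003,-.09,.40],95.5,4)
E
```

```text
time: 43.75
ee_pos: [0.5921, -0.0864, 0.3679]
ee_rot: [0.493, 0.87, -0.0, -0.0]
force: [-0.4, 0.6, -0.6]
width: 0.0869
time: 44.58
ee_pos: [0.6242, -0.1014, 0.3956]
ee_rot: [0.672, 0.74, -0.0, 0.0]
force: [-0.4, 0.1, -1.0]
width: 0.087
time: 45.42
ee_pos: [0.6244, -0.1015, 0.3955]
ee_rot: [0.673, 0.74, -0.0, 0.0]
force: [-0.4, -0.0, 0.1]
width: 0.0871
t 45.42 p [ 0.6244 -0.1015  0.3955] x [-0.095  0.995 -0.   ] z [ 0. -0. -1.] yaw 95.44 F [-0.4 -0.   0.1] w 0.0871
[ 0.56280331  0.40431023 -0.710245    1.11786126  0.2619291   1.7053038
  0.02474697]
[[426. 246.]
 [417. 350.]
 [437. 121.]]
n 4 slide [0.1, 1.91, -0.11] ang [0.0, 0.0, -0.01] q7 0.02
```

View pics/w13.png

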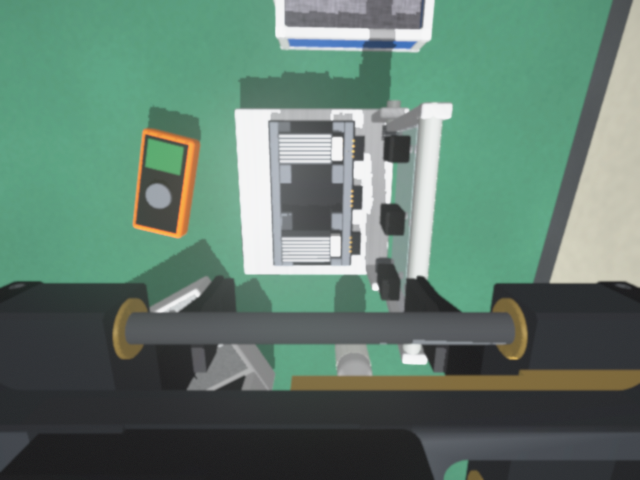

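```bash
python3 -m jog '[{"slide":[0.05,1.5,0],"angular":[0,0,0]},{"slide":[0.05,2.0,0],"angular":[0,0,0]},{"slide":[0.05,2.0,0],"angular":[0,0,0]},{"slide":[0.05,1.85,0],"angular":[0,0,0]},{"slide":[0,0,0],"angular":[0,0,0]},{"slide":[0,0,0],"angular":[0,0,0]},{"slide":[0,0,0],"angular":[0,0,0]},{"slide":[0,0,0],"angular":[0,0,0]},{"slide":[0,0,0],"angular":[0,0,0]},{"slide":[0,0,0],"angular":[0,0,0]}]' 1
python3 -m jog '[{"slide":[0,0,2],"angular":[0,0,0]},{"slide":[0,0,2],"angular":[0,0,0]},{"slide":[0,0,2],"angular":[0,0,0]},{"slide":[0,0,2],"angular":[0,0,0]},{"slide":[0,0,1],"angular":[0,0,0]},{"slide":[0,0,1],"angular":[0,0,0]},{"slide":[0,0,0],"angular":[0,0,0]},{"slide":[0,0,0],"angular":[0,0,0]},{"slide":[0,0,0],"angular":[0,0,0]},{"slide":[0,0,0],"angular":[0,0,0]}]' 1
python3 -m jog '[{"slide":[0,0,0],"angular":[0,0,0]},{"slide":[0,0,0],"angular":[0,0,0]},{"slide":[0,0,0],"angular":[0,0,0]},{"slide":[0,0,0],"angular":[0,0,0]},{"slide":[0,0,0],"angular":[0,0,0]},{"slide":[0,0,0],"angular":[0,0,0]},{"slide":[0,0,0],"angular":[0,0,0]},{"slide":[0,0,0],"angular":[0,0,0]},{"slide":[0,0,0],"angular":[0,0,0]},{"slide":[0,0,0],"angular":[0,0,0]}]' -1 30
python3 - <<'E'
from h import *
st()
E
```

```text
time: 46.3
ee_pos: [0.697, -0.093, 0.3962]
ee_rot: [0.673, 0.74, 0.0, 0.001]
force: [-0.1, 0.8, 0.2]
width: 0.0873
time: 47.13
ee_pos: [0.6979, -0.0924, 0.2968]
ee_rot: [0.673, 0.74, 0.001, 0.001]
force: [-0.0, 0.1, 0.2]
width: 0.087
time: 47.97
ee_pos: [0.6974, -0.0925, 0.2955]
ee_rot: [0.673, 0.74, -0.0, 0.0]
force: [0.2, 0.1, -0.3]
width: 0.028
t 47.97 p [ 0.6974 -0.0925  0.2955] x [-0.095  0.995 -0.   ] z [ 0. -0. -1.] yaw 95.44 F [ 0.2  0.1 -0.3] w 0.028
```

```bash
python3 -m jog '[{"slide":[0,0,0],"angular":[0,0,0]},{"slide":[0,0,0],"angular":[0,0,0]},{"slide":[0,0,0],"angular":[0,0,0]},{"slide":[0,0,0],"angular":[0,0,0]},{"slide":[0,0,0],"angular":[0,0,0]},{"slide":[0,0,0],"angular":[0,0,0]},{"slide":[0,0,0],"angular":[0,0,0]},{"slide":[0,0,0],"angular":[0,0,0]},{"slide":[0,0,0],"angular":[0,0,0]},{"slide":[0,0,0],"angular":[0,0,0]}]' -1 40
cat > arc.py <<'E'
from h import *
import sys
def pose(th,amax=40.):
    ph=th+np.radians(4); al=np.radians(amax)*th/1.5
    P0=np.array([.6974,-.0925,.2955]); x=np.array([.9955,.0950,0])
    r=.195; off=lambda p:-r*np.sin(p)*x+np.array([0,0,r*np.cos(p)])
    base=R.from_matrix(np.array([[-.095,.9955,0],[.9955,.095,0],[0,0,-1.]]).T@np.eye(3)) if False else None
    tx=np.array([-.0950,.9955,0]); tz=np.sin(al)*x+np.array([0,0,-np.cos(al)]); ty=np.cross(tz,tx)
    M=np.c_[tx,ty,tz]; g0=np.array([0,0,0.])
    # bar centre sits at the TCP in the tool
    return P0+off(ph)-off(np.radians(4)),R.from_matrix(M)
def seg(a,b,n=10):
    p,Ra=pose(a);q,Rb=pose(b); w=(Ra.inv()*Rb).as_rotvec(degrees=True)/n; e=R.from_rotvec(w,degrees=True)
    S=sum((Ra*e**i).as_matrix() for i in range(n)); print(round(a,2),round(b,2),"slide",np.round(np.linalg.solve(S,q-p)*100,2).tolist(),"ang",np.round(w,2).tolist(),"end",np.round(q,4))
if __name__=="__main__":
    t=np.linspace(0,1.5,7)
    for i in range(6): seg(t[i],t[i+1])
E
python3 - <<'E'
from h import *
st()
E
python3 arc.py
```

```text
time: 48.8
ee_pos: [0.6975, -0.0925, 0.2954]
ee_rot: [0.673, 0.74, 0.0, 0.0]
force: [2.8, -0.2, -0.6]
width: 0.0149
t 48.8 p [ 0.6975 -0.0925  0.2954] x [-0.095  0.995 -0.   ] z [ 0. -0. -1.] yaw 95.44 F [ 2.8 -0.2 -0.6] w 0.0149
0.0 0.25 slide [-0.0, -0.48, 0.07] ang [-0.67, -0.0, -0.0] end [ 0.6499 -0.097   0.2861]
0.25 0.5 slide [-0.0, -0.47, 0.13] ang [-0.67, -0.0, 0.0] end [ 0.6062 -0.1012  0.2652]
0.5 0.75 slide [0.0, -0.45, 0.19] ang [-0.67, -0.0, 0.0] end [ 0.569  -0.1047  0.234 ]
0.75 1.0 slide [-0.0, -0.42, 0.25] ang [-0.67, 0.0, -0.0] end [ 0.5407 -0.1075  0.1946]
1.0 1.25 slide [-0.0, -0.38, 0.3] ang [-0.67, -0.0, 0.0] end [ 0.5229 -0.1092  0.1494]
1.25 1.5 slide [0.0, -0.34, 0.35] ang [-0.67, -0.0, -0.0] end [ 0.5168 -0.1097  0.1012]
```

```bash
python3 -m jog '[{"slide":[0,-0.48,0.07],"angular":[-0.67,0,0]},{"slide":[0,-0.48,0.07],"angular":[-0.67,0,0]},{"slide":[0,-0.48,0.07],"angular":[-0.67,0,0]},{"slide":[0,-0.48,0.07],"angular":[-0.67,0,0]},{"slide":[0,-0.48,0.07],"angular":[-0.67,0,0]},{"slide":[0,-0.48,0.07],"angular":[-0.67,0,0]},{"slide":[0,-0.48,0.07],"angular":[-0.67,0,0]},{"slide":[0,-0.48,0.07],"angular":[-0.67,0,0]},{"slide":[0,-0.48,0.07],"angular":[-0.67,0,0]},{"slide":[0,-0.48,0.07],"angular":[-0.67,0,0]}]'
python3 -m jog '[{"slide":[0,-0.47,0.13],"angular":[-0.67,0,0]},{"slide":[0,-0.47,0.13],"angular":[-0.67,0,0]},{"slide":[0,-0.47,0.13],"angular":[-0.67,0,0]},{"slide":[0,-0.47,0.13],"angular":[-0.67,0,0]},{"slide":[0,-0.47,0.13],"angular":[-0.67,0,0]},{"slide":[0,-0.47,0.13],"angular":[-0.67,0,0]},{"slide":[0,-0.47,0.13],"angular":[-0.67,0,0]},{"slide":[0,-0.47,0.13],"angular":[-0.67,0,0]},{"slide":[0,-0.47,0.13],"angular":[-0.67,0,0]},{"slide":[0,-0.47,0.13],"angular":[-0.67,0,0]}]'
python3 - <<'E'
from h import *
s=st();print(s["qpos"])
E
```

```text
time: 49.63
ee_pos: [0.651, -0.0967, 0.2868]
ee_rot: [0.671, 0.739, 0.045, 0.041]
force: [8.1, 1.7, -2.9]
width: 0.0149
time: 50.47
ee_pos: [0.608, -0.1007, 0.2674]
ee_rot: [0.668, 0.735, 0.088, 0.081]
force: [7.1, 0.9, 3.6]
width: 0.0147
t 50.47 p [ 0.608  -0.1007  0.2674] x [-0.095  0.995 -0.001] z [ 0.237  0.022 -0.971] yaw 95.46 F [7.1 0.9 3.6] w 0.0147
[ 0.79478141  0.20996026 -0.77001813  1.62866802  0.12351004  1.12426636
  0.10867728]
```

Tracking well with small forces.

```bash
python3 -m jog '[{"slide":[0,-0.45,0.19],"angular":[-0.67,0,0]},{"slide":[0,-0.45,0.19],"angular":[-0.67,0,0]},{"slide":[0,-0.45,0.19],"angular":[-0.67,0,0]},{"slide":[0,-0.45,0.19],"angular":[-0.67,0,0]},{"slide":[0,-0.45,0.19],"angular":[-0.67,0,0]},{"slide":[0,-0.45,0.19],"angular":[-0.67,0,0]},{"slide":[0,-0.45,0.19],"angular":[-0.67,0,0]},{"slide":[0,-0.45,0.19],"angular":[-0.67,0,0]},{"slide":[0,-0.45,0.19],"angular":[-0.67,0,0]},{"slide":[0,-0.45,0.19],"angular":[-0.67,0,0]}]'
python3 -m jog '[{"slide":[0,-0.42,0.25],"angular":[-0.67,0,0]},{"slide":[0,-0.42,0.25],"angular":[-0.67,0,0]},{"slide":[0,-0.42,0.25],"angular":[-0.67,0,0]},{"slide":[0,-0.42,0.25],"angular":[-0.67,0,0]},{"slide":[0,-0.42,0.25],"angular":[-0.67,0,0]},{"slide":[0,-0.42,0.25],"angular":[-0.67,0,0]},{"slide":[0,-0.42,0.25],"angular":[-0.67,0,0]},{"slide":[0,-0.42,0.25],"angular":[-0.67,0,0]},{"slide":[0,-0.42,0.25],"angular":[-0.67,0,0]},{"slide":[0,-0.42,0.25],"angular":[-0.67,0,0]}]'
python3 -m jog '[{"slide":[0,-0.38,0.3],"angular":[-0.67,0,0]},{"slide":[0,-0.38,0.3],"angular":[-0.67,0,0]},{"slide":[0,-0.38,0.3],"angular":[-0.67,0,0]},{"slide":[0,-0.38,0.3],"angular":[-0.67,0,0]},{"slide":[0,-0.38,0.3],"angular":[-0.67,0,0]},{"slide":[0,-0.38,0.3],"angular":[-0.67,0,0]},{"slide":[0,-0.38,0.3],"angular":[-0.67,0,0]},{"slide":[0,-0.38,0.3],"angular":[-0.67,0,0]},{"slide":[0,-0.38,0.3],"angular":[-0.67,0,0]},{"slide":[0,-0.38,0.3],"angular":[-0.67,0,0]}]'
python3 - <<'E'
from h import *
s=st();print(s["qpos"])
E
```

```text
time: 51.3
ee_pos: [0.5711, -0.104, 0.2371]
ee_rot: [0.662, 0.728, 0.131, 0.12]
force: [10.7, 1.1, 2.2]
width: 0.0148
time: 52.13
ee_pos: [0.5427, -0.1067, 0.198]
ee_rot: [0.653, 0.72, 0.173, 0.159]
force: [6.0, 4.8, 9.4]
width: 0.0145
time: 52.97
ee_pos: [0.5247, -0.1084, 0.153]
ee_rot: [0.643, 0.709, 0.215, 0.196]
force: [4.8, 7.0, 12.3]
width: 0.0147
t 52.97 p [ 0.5247 -0.1084  0.153 ] x [-0.096  0.995 -0.002] z [ 0.555  0.052 -0.83 ] yaw 95.53 F [ 4.8  7.  12.3] w 0.0147
[ 0.94617103 -0.08951033 -0.67901839  2.23769276 -0.56607951  0.47179296
  0.79318919]
```

```bash
python3 -m jog '[{"slide":[0,-0.32,0.37],"angular":[0.4,0,0]},{"slide":[0,-0.32,0.37],"angular":[0.4,0,0]},{"slide":[0,-0.32,0.37],"angular":[0.4,0,0]},{"slide":[0,-0.31,0.37],"angular":[0.4,0,0]},{"slide":[0,-0.31,0.37],"angular":[0.4,0,0]},{"slide":[0,-0.31,0.37],"angular":[0.4,0,0]},{"slide":[0,-0.3,0.38],"angular":[0.4,0,0]},{"slide":[0,-0.3,0.38],"angular":[0.4,0,0]},{"slide":[0,-0.29,0.38],"angular":[0.4,0,0]},{"slide":[0,-0.29,0.38],"angular":[0.4,0,0]}]'
python3 - <<'E'
from h import *
s=st();print(s["qpos"])
a,K,W=cam("scene"); save(a,"sc3.png",(220,220,440,420),3.5)
E
```

```text
time: 53.8
ee_pos: [0.5188, -0.109, 0.105]
ee_rot: [0.649, 0.716, 0.19, 0.174]
force: [4.0, 7.9, 14.2]
width: 0.015
t 53.8 p [ 0.5188 -0.109   0.105 ] x [-0.097  0.995 -0.002] z [ 0.495  0.046 -0.867] yaw 95.54 F [ 4.   7.9 14.2] w 0.015
[ 0.93757788  0.02149478 -0.71196254  2.24155287 -0.36793092  0.41074161
  0.62958779]
```

View pics/sc3.png

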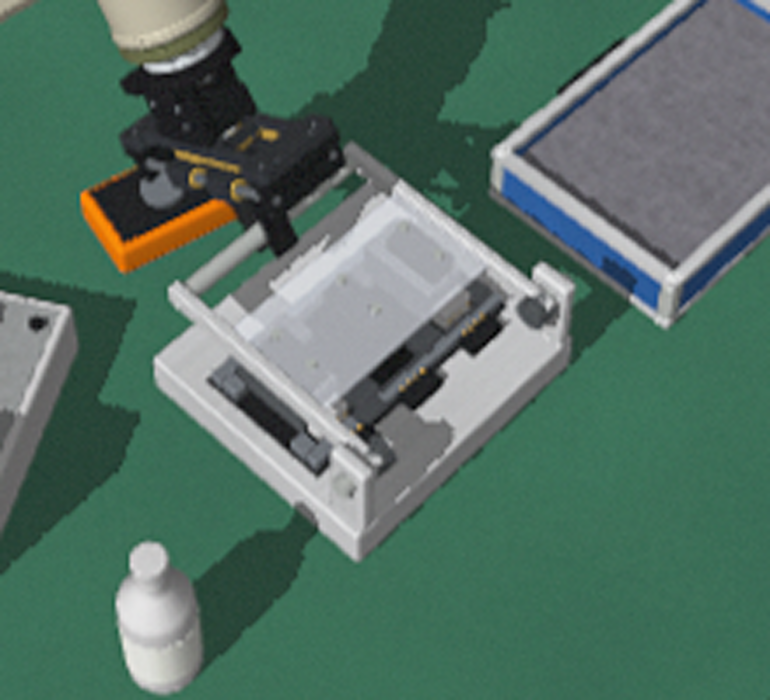

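```bash
python3 -m jog '[{"slide":[0,-0.06,0.1],"angular":[0,0,0]},{"slide":[0,-0.06,0.1],"angular":[0,0,0]},{"slide":[0,-0.06,0.1],"angular":[0,0,0]},{"slide":[0,-0.06,0.1],"angular":[0,0,0]},{"slide":[0,-0.06,0.1],"angular":[0,0,0]},{"slide":[0,0,0],"angular":[0,0,0]},{"slide":[0,0,0],"angular":[0,0,0]},{"slide":[0,0,0],"angular":[0,0,0]},{"slide":[0,0,0],"angular":[0,0,0]},{"slide":[0,0,0],"angular":[0,0,0]}]'
python3 -m jog '[{"slide":[0,-0.06,0.1],"angular":[0,0,0]},{"slide":[0,-0.06,0.1],"angular":[0,0,0]},{"slide":[0,-0.06,0.1],"angular":[0,0,0]},{"slide":[0,0,0],"angular":[0,0,0]},{"slide":[0,0,0],"angular":[0,0,0]},{"slide":[0,0,0],"angular":[0,0,0]},{"slide":[0,0,0],"angular":[0,0,0]},{"slide":[0,0,0],"angular":[0,0,0]},{"slide":[0,0,0],"angular":[0,0,0]},{"slide":[0,0,0],"angular":[0,0,0]}]'
python3 - <<'E'
from h import *
s=st();print(s["qpos"].round(2))
E
```

```text
time: 54.68
ee_pos: [0.5188, -0.109, 0.0994]
ee_rot: [0.649, 0.716, 0.19, 0.174]
force: [3.4, 7.1, 14.5]
width: 0.0153
time: 55.52
ee_pos: [0.5191, -0.109, 0.0968]
ee_rot: [0.649, 0.716, 0.19, 0.174]
force: [-9.4, 9.2, 32.5]
width: 0.0149
t 55.52 p [ 0.5191 -0.109   0.0968] x [-0.097  0.995 -0.003] z [ 0.496  0.046 -0.867] yaw 95.57 F [-9.4  9.2 32.5] w 0.0149
[ 0.93  0.04 -0.71  2.25 -0.35  0.39  0.62]
```

```bash
python3 -m jog '[{"slide":[0,0,0],"angular":[0,0,0]},{"slide":[0,0,0],"angular":[0,0,0]},{"slide":[0,0,0],"angular":[0,0,0]},{"slide":[0,0,0],"angular":[0,0,0]},{"slide":[0,0,0],"angular":[0,0,0]},{"slide":[0,0,0],"angular":[0,0,0]},{"slide":[0,0,0],"angular":[0,0,0]},{"slide":[0,0,0],"angular":[0,0,0]},{"slide":[0,0,0],"angular":[0,0,0]},{"slide":[0,0,0],"angular":[0,0,0]}]'
python3 -m jog '[{"slide":[0,0,0],"angular":[0,0,0]},{"slide":[0,0,0],"angular":[0,0,0]},{"slide":[0,0,0],"angular":[0,0,0]},{"slide":[0,0,0],"angular":[0,0,0]},{"slide":[0,0,0],"angular":[0,0,0]},{"slide":[0,0,0],"angular":[0,0,0]},{"slide":[0,0,0],"angular":[0,0,0]},{"slide":[0,0,0],"angular":[0,0,0]},{"slide":[0,0,0],"angular":[0,0,0]},{"slide":[0,0,0],"angular":[0,0,0]}]'
python3 -m jog '[{"slide":[0,0.06,-0.1],"angular":[0,0,0]},{"slide":[0,0.06,-0.1],"angular":[0,0,0]},{"slide":[0,0.06,-0.1],"angular":[0,0,0]},{"slide":[0,0.06,-0.1],"angular":[0,0,0]},{"slide":[0,0.06,-0.1],"angular":[0,0,0]},{"slide":[0,0.06,-0.1],"angular":[0,0,0]},{"slide":[0,0.06,-0.1],"angular":[0,0,0]},{"slide":[0,0.06,-0.1],"angular":[0,0,0]},{"slide":[0,0,0],"angular":[0,0,0]},{"slide":[0,0,0],"angular":[0,0,0]}]'
python3 -m jog '[{"slide":[0,0.29,-0.38],"angular":[-0.4,0,0]},{"slide":[0,0.29,-0.38],"angular":[-0.4,0,0]},{"slide":[0,0.3,-0.38],"angular":[-0.4,0,0]},{"slide":[0,0.3,-0.38],"angular":[-0.4,0,0]},{"slide":[0,0.31,-0.37],"angular":[-0.4,0,0]},{"slide":[0,0.31,-0.37],"angular":[-0.4,0,0]},{"slide":[0,0.31,-0.37],"angular":[-0.4,0,0]},{"slide":[0,0.32,-0.37],"angular":[-0.4,0,0]},{"slide":[0,0.32,-0.37],"angular":[-0.4,0,0]},{"slide":[0,0.32,-0.37],"angular":[-0.4,0,0]}]'
python3 - <<'E'
from h import *
s=st();print(s["qpos"].round(2))
E
```

```text
time: 56.35
ee_pos: [0.5191, -0.109, 0.0968]
ee_rot: [0.649, 0.716, 0.19, 0.174]
force: [-9.6, 9.1, 30.8]
width: 0.015
time: 57.18
ee_pos: [0.5191, -0.109, 0.0968]
ee_rot: [0.649, 0.716, 0.19, 0.174]
force: [-8.8, 8.8, 31.0]
width: 0.0149
time: 58.02
ee_pos: [0.519, -0.109, 0.1053]
ee_rot: [0.649, 0.716, 0.19, 0.174]
force: [7.4, 6.8, 10.4]
width: 0.015
time: 58.85
ee_pos: [0.5294, -0.1081, 0.1565]
ee_rot: [0.642, 0.708, 0.217, 0.2]
force: [54.7, 6.9, -11.2]
width: 0.0145
t 58.85 p [ 0.5294 -0.1081  0.1565] x [-0.097  0.995 -0.005] z [ 0.562  0.05  -0.826] yaw 95.54 F [ 54.7   6.9 -11.2] w 0.0145
[ 0.95 -0.09 -0.69  2.23 -0.57  0.47  0.79]
```

```bash
python3 -m jog '[{"slide":[0,0.1,0.1],"angular":[0,0,0]},{"slide":[0,0.1,0.1],"angular":[0,0,0]},{"slide":[0,0.1,0.1],"angular":[0,0,0]},{"slide":[0,0,0],"angular":[0,0,0]},{"slide":[0,0,0],"angular":[0,0,0]},{"slide":[0,0,0],"angular":[0,0,0]},{"slide":[0,0,0],"angular":[0,0,0]},{"slide":[0,0,0],"angular":[0,0,0]},{"slide":[0,0,0],"angular":[0,0,0]},{"slide":[0,0,0],"angular":[0,0,0]}]'
python3 - <<'E'
from h import *
s=st();print(s["qpos"].round(2))
E
```

```text
time: 59.68
ee_pos: [0.5285, -0.1081, 0.1515]
ee_rot: [0.643, 0.709, 0.214, 0.196]
force: [3.2, 4.5, 8.6]
width: 0.0144
t 59.68 p [ 0.5285 -0.1081  0.1515] x [-0.096  0.995 -0.002] z [ 0.553  0.052 -0.832] yaw 95.53 F [3.2 4.5 8.6] w 0.0144
[ 0.95 -0.08 -0.69  2.23 -0.55  0.47  0.77]
```

```bash
python3 -m jog '[{"slide":[0,0.38,-0.3],"angular":[0.67,0,0]},{"slide":[0,0.38,-0.3],"angular":[0.67,0,0]},{"slide":[0,0.38,-0.3],"angular":[0.67,0,0]},{"slide":[0,0.38,-0.3],"angular":[0.67,0,0]},{"slide":[0,0.38,-0.3],"angular":[0.67,0,0]},{"slide":[0,0.38,-0.3],"angular":[0.67,0,0]},{"slide":[0,0.38,-0.3],"angular":[0.67,0,0]},{"slide":[0,0.38,-0.3],"angular":[0.67,0,0]},{"slide":[0,0.38,-0.3],"angular":[0.67,0,0]},{"slide":[0,0.38,-0.3],"angular":[0.67,0,0]}]'
```

```text
time: 60.52
ee_pos: [0.5485, -0.1062, 0.1977]
ee_rot: [0.653, 0.719, 0.174, 0.16]
force: [45.4, 0.0, -21.9]
width: 0.0146
```

```bash
python3 -m jog '[{"slide":[0,0.42,-0.25],"angular":[0.67,0,0]},{"slide":[0,0.42,-0.25],"angular":[0.67,0,0]},{"slide":[0,0.42,-0.25],"angular":[0.67,0,0]},{"slide":[0,0.42,-0.25],"angular":[0.67,0,0]},{"slide":[0,0.42,-0.25],"angular":[0.67,0,0]},{"slide":[0,0,0],"angular":[0,0,0]},{"slide":[0,0,0],"angular":[0,0,0]},{"slide":[0,0,0],"angular":[0,0,0]},{"slide":[0,0,0],"angular":[0,0,0]},{"slide":[0,0,0],"angular":[0,0,0]}]'
```

```text
time: 61.35
ee_pos: [0.5613, -0.105, 0.2167]
ee_rot: [0.658, 0.724, 0.153, 0.14]
force: [33.8, -0.7, -18.7]
width: 0.0144
```

```bash
python3 -m jog '[{"slide":[0,0.47,-0.18],"angular":[0.67,0,0]},{"slide":[0,0.47,-0.18],"angular":[0.67,0,0]},{"slide":[0,0.47,-0.18],"angular":[0.67,0,0]},{"slide":[0,0.47,-0.18],"angular":[0.67,0,0]},{"slide":[0,0.47,-0.18],"angular":[0.67,0,0]},{"slide":[0,0,0],"angular":[0,0,0]},{"slide":[0,0,0],"angular":[0,0,0]},{"slide":[0,0,0],"angular":[0,0,0]},{"slide":[0,0,0],"angular":[0,0,0]},{"slide":[0,0,0],"angular":[0,0,0]}]'
```

```text
time: 62.18
ee_pos: [0.5765, -0.1037, 0.2332]
ee_rot: [0.662, 0.729, 0.13, 0.118]
force: [0.4, 1.1, 7.9]
width: 0.0141
```

```bash
python3 -m jog '[{"slide":[0,0.46,-0.16],"angular":[0.67,0,0]},{"slide":[0,0.46,-0.16],"angular":[0.67,0,0]},{"slide":[0,0.46,-0.16],"angular":[0.67,0,0]},{"slide":[0,0.46,-0.16],"angular":[0.67,0,0]},{"slide":[0,0.46,-0.16],"angular":[0.67,0,0]},{"slide":[0,0.46,-0.16],"angular":[0.67,0,0]},{"slide":[0,0.46,-0.16],"angular":[0.67,0,0]},{"slide":[0,0.46,-0.16],"angular":[0.67,0,0]},{"slide":[0,0.46,-0.16],"angular":[0.67,0,0]},{"slide":[0,0.46,-0.16],"angular":[0.67,0,0]}]'
```

```text
time: 63.02
ee_pos: [0.6151, -0.1002, 0.2624]
ee_rot: [0.668, 0.735, 0.086, 0.079]
force: [-4.1, 1.5, 9.3]
width: 0.0148
```

```bash
python3 -m jog '[{"slide":[0,0.47,-0.1],"angular":[0.67,0,0]},{"slide":[0,0.47,-0.1],"angular":[0.67,0,0]},{"slide":[0,0.47,-0.1],"angular":[0.67,0,0]},{"slide":[0,0.47,-0.1],"angular":[0.67,0,0]},{"slide":[0,0.47,-0.1],"angular":[0.67,0,0]},{"slide":[0,0.47,-0.1],"angular":[0.67,0,0]},{"slide":[0,0.47,-0.1],"angular":[0.67,0,0]},{"slide":[0,0,0],"angular":[0,0,0]},{"slide":[0,0,0],"angular":[0,0,0]},{"slide":[0,0,0],"angular":[0,0,0]}]'; python3 -c "
from h import *
st()"
```

```text
time: 63.85
ee_pos: [0.6464, -0.0972, 0.2764]
ee_rot: [0.671, 0.738, 0.057, 0.053]
force: [-1.7, 0.6, 12.2]
width: 0.0143
t 63.85 p [ 0.6464 -0.0972  0.2764] x [-0.095  0.995 -0.001] z [ 0.154  0.013 -0.988] yaw 95.45 F [-1.7  0.6 12.2] w 0.0143
```

```bash
python3 -m jog '[{"slide":[0,0.48,-0.14],"angular":[0.7,0,0]},{"slide":[0,0.48,-0.14],"angular":[0.7,0,0]},{"slide":[0,0.48,-0.12],"angular":[0.7,0,0]},{"slide":[0,0.48,-0.1],"angular":[0.7,0,0]},{"slide":[0,0.48,-0.1],"angular":[0.7,0,0]},{"slide":[0,0.48,-0.08],"angular":[0.7,0,0]},{"slide":[0,0.48,-0.06],"angular":[0.7,0,0]},{"slide":[0,0.48,-0.06],"angular":[0.7,0,0]},{"slide":[0,0.48,-0.05],"angular":[0.7,0,0]},{"slide":[0,0.4,-0.04],"angular":[0.7,0,0]}]'
python3 -m jog '[{"slide":[0,0.1,0],"angular":[0.7,0,0]},{"slide":[0,0.1,0],"angular":[0.7,0,0]},{"slide":[0,0.1,0],"angular":[0,0,0]},{"slide":[0,0,0],"angular":[0,0,0]},{"slide":[0,0,0],"angular":[0,0,0]},{"slide":[0,0,0],"angular":[0,0,0]},{"slide":[0,0,0],"angular":[0,0,0]},{"slide":[0,0,0],"angular":[0,0,0]},{"slide":[0,0,0],"angular":[0,0,0]},{"slide":[0,0,0],"angular":[0,0,0]}]'; python3 -c "
from h import *
st()"
```

```text
time: 64.68
ee_pos: [0.6907, -0.0931, 0.2865]
ee_rot: [0.673, 0.74, 0.01, 0.009]
force: [1.1, -0.3, -2.6]
width: 0.014
time: 65.52
ee_pos: [0.694, -0.0928, 0.2869]
ee_rot: [0.673, 0.74, 0.002, 0.002]
force: [1.3, 1.0, -5.9]
width: 0.014
t 65.52 p [ 0.694  -0.0928  0.2869] x [-0.095  0.995  0.   ] z [ 0.005  0.001 -1.   ] yaw 95.45 F [ 1.3  1.  -5.9] w 0.014
```

```bash
python3 -m jog '[{"slide":[0,0.15,-0.01],"angular":[0,0,0]},{"slide":[0,0.15,-0.01],"angular":[0,0,0]},{"slide":[0,0.15,0],"angular":[0,0,0]},{"slide":[0,0.15,0],"angular":[0,0,0]},{"slide":[0,0,0],"angular":[0,0,0]},{"slide":[0,0,0],"angular":[0,0,0]},{"slide":[0,0,0],"angular":[0,0,0]},{"slide":[0,0,0],"angular":[0,0,0]},{"slide":[0,0,0],"angular":[0,0,0]},{"slide":[0,0,0],"angular":[0,0,0]}]'; python3 -c "
from h import *
st()"
```

```text
time: 66.35
ee_pos: [0.699, -0.0924, 0.2872]
ee_rot: [0.673, 0.74, 0.001, 0.001]
force: [-7.4, 0.1, -6.4]
width: 0.0143
t 66.35 p [ 0.699  -0.0924  0.2872] x [-0.095  0.995 -0.   ] z [ 0.002  0.    -1.   ] yaw 95.44 F [-7.4  0.1 -6.4] w 0.0143
```

```bash
python3 -m jog '[{"slide":[0,0,0],"angular":[0,0,0]},{"slide":[0,0,0],"angular":[0,0,0]},{"slide":[0,0,0],"angular":[0,0,0]},{"slide":[0,0,0],"angular":[0,0,0]},{"slide":[0,0,0],"angular":[0,0,0]},{"slide":[0,0,-1.5],"angular":[0,0,0]},{"slide":[0,0,-2.5],"angular":[0,0,0]},{"slide":[0,0,-2.5],"angular":[0,0,0]},{"slide":[0,0,-2.5],"angular":[0,0,0]},{"slide":[0,0,-1],"angular":[0,0,0]}]' 1 20
python3 -m jog '[{"slide":[0,0,0],"angular":[0,0,0]},{"slide":[0,0,0],"angular":[0,0,0]},{"slide":[0,0,0],"angular":[0,0,0]},{"slide":[0,0,0],"angular":[0,0,0]},{"slide":[0,0,0],"angular":[0,0,0]},{"slide":[0,0,0],"angular":[0,0,0]},{"slide":[0,0,0],"angular":[0,0,0]},{"slide":[0,0,0],"angular":[0,0,0]},{"slide":[0,0,0],"angular":[0,0,0]},{"slide":[0,0,0],"angular":[0,0,0]}]'
python3 - <<'E'
from h import *
st(); plan([.57,-.035,.29],185.5,14)
E
```

```text
time: 67.18
ee_pos: [0.7001, -0.0921, 0.3919]
ee_rot: [0.673, 0.74, 0.004, 0.004]
force: [-0.2, 0.3, 0.5]
width: 0.073
time: 68.02
ee_pos: [0.6997, -0.0923, 0.3875]
ee_rot: [0.673, 0.74, 0.002, 0.002]
force: [0.0, 0.5, -0.1]
width: 0.0868
t 68.02 p [ 0.6997 -0.0923  0.3875] x [-0.095  0.995 -0.   ] z [ 0.005  0.    -1.   ] yaw 95.44 F [ 0.   0.5 -0.1] w 0.0868
n 14 slide [1.06, -0.37, 0.69] ang [0.02, 0.02, -6.43] q7 -0.01
```

```bash
python3 -m jog '[{"slide":[0.5,-0.2,0],"angular":[0.02,0.02,-6.43]},{"slide":[1.06,-0.37,0],"angular":[0.02,0.02,-6.43]},{"slide":[1.06,-0.37,0],"angular":[0.02,0.02,-6.43]},{"slide":[1.06,-0.37,0],"angular":[0.02,0.02,-6.43]},{"slide":[1.06,-0.37,0],"angular":[0.02,0.02,-6.43]},{"slide":[1.06,-0.37,0.7],"angular":[0.02,0.02,-6.43]},{"slide":[1.06,-0.37,0.7],"angular":[0.02,0.02,-6.43]},{"slide":[1.06,-0.37,1.2],"angular":[0.02,0.02,-6.43]},{"slide":[1.06,-0.37,1.2],"angular":[0.02,0.02,-6.43]},{"slide":[1.06,-0.37,1.2],"angular":[0.02,0.02,-6.43]}]'
python3 -m jog '[{"slide":[1.06,-0.37,1.2],"angular":[0.02,0.02,-6.43]},{"slide":[1.06,-0.37,1.2],"angular":[0.02,0.02,-6.43]},{"slide":[1.06,-0.37,1.2],"angular":[0.02,0.02,-6.43]},{"slide":[1.06,-0.37,1.2],"angular":[0.02,0.02,-6.43]},{"slide":[0.5,-0.2,0],"angular":[0,0,0]},{"slide":[0,0,0],"angular":[0,0,0]},{"slide":[0,0,0],"angular":[0,0,0]},{"slide":[0,0,0],"angular":[0,0,0]},{"slide":[0,0,0],"angular":[0,0,0]},{"slide":[0,0,0],"angular":[0,0,0]}]'
python3 -m jog '[{"slide":[0,0,0],"angular":[0,0,0]},{"slide":[0,0,0],"angular":[0,0,0]},{"slide":[0,0,0],"angular":[0,0,0]},{"slide":[0,0,0],"angular":[0,0,0]},{"slide":[0,0,0],"angular":[0,0,0]},{"slide":[0,0,0],"angular":[0,0,0]},{"slide":[0,0,0],"angular":[0,0,0]},{"slide":[0,0,0],"angular":[0,0,0]},{"slide":[0,0,0],"angular":[0,0,0]},{"slide":[0,0,0],"angular":[0,0,0]}]'
python3 - <<'E'
from mods import *
st(); plan([.6052,-.0314,.16],185.5,6)
a,K,W=cam("wrist"); np.savez("w14.npz",a=a,K=K,W=W)
cv2.imwrite("pics/w14.png",a[:,:,::-1])
mods("top",z=.081,box=(.5,.72,-.25,.05))
E
```

```text
time: 68.85
ee_pos: [0.6156, -0.0339, 0.3369]
ee_rot: [0.173, 0.985, 0.001, 0.0]
force: [-0.2, -0.4, 0.3]
width: 0.0872
time: 69.68
ee_pos: [0.5679, -0.0431, 0.2897]
ee_rot: [-0.047, 0.999, 0.0, -0.0]
force: [1.0, 0.7, -0.0]
width: 0.087
time: 70.52
ee_pos: [0.5674, -0.0436, 0.2893]
ee_rot: [-0.048, 0.999, -0.0, -0.0]
force: [-0.8, 0.2, -0.7]
width: 0.0866
t 70.52 p [ 0.5674 -0.0436  0.2893] x [-0.995 -0.095  0.001] z [-0.001 -0.    -1.   ] yaw -174.54 F [-0.8  0.2 -0.7] w 0.0866
n 6 slide [-0.65, 0.14, 2.16] ang [-0.0, -0.01, -0.01] q7 1.44
```

```bash
python3 -m jog '[{"slide":[-0.65,0.14,2.1],"angular":[0,0,0]},{"slide":[-0.65,0.14,2.1],"angular":[0,0,0]},{"slide":[-0.65,0.14,2.1],"angular":[0,0,0]},{"slide":[-0.65,0.14,2.1],"angular":[0,0,0]},{"slide":[-0.65,0.14,2.1],"angular":[0,0,0]},{"slide":[-0.65,0.14,2.1],"angular":[0,0,0]},{"slide":[0,0,0],"angular":[0,0,0]},{"slide":[0,0,0],"angular":[0,0,0]},{"slide":[0,0,0],"angular":[0,0,0]},{"slide":[0,0,0],"angular":[0,0,0]}]' 0.4
python3 - <<'E'
from h import *
st(); plan([.6052,-.0314,.0708],185.5,6)
E
```

```text
time: 71.45
ee_pos: [0.6058, -0.0316, 0.165]
ee_rot: [-0.048, 0.999, -0.0, 0.001]
force: [-0.6, -0.4, -0.2]
width: 0.0609
t 71.45 p [ 0.6058 -0.0316  0.165 ] x [-0.995 -0.095 -0.001] z [ 0.001 -0.    -1.   ] yaw -174.55 F [-0.6 -0.4 -0.2] w 0.0609
n 6 slide [0.01, 0.0, 1.57] ang [-0.01, 0.01, -0.01] q7 1.34
```

```bash
python3 -m jog '[{"slide":[0,0,2],"angular":[0,0,0]},{"slide":[0,0,2],"angular":[0,0,0]},{"slide":[0,0,2],"angular":[0,0,0]},{"slide":[0,0,1.5],"angular":[0,0,0]},{"slide":[0,0,1],"angular":[0,0,0]},{"slide":[0,0,0.85],"angular":[0,0,0]},{"slide":[0,0,0],"angular":[0,0,0]},{"slide":[0,0,0],"angular":[0,0,0]},{"slide":[0,0,0],"angular":[0,0,0]},{"slide":[0,0,0],"angular":[0,0,0]}]'
python3 -m jog '[{"slide":[0,0,0],"angular":[0,0,0]},{"slide":[0,0,0],"angular":[0,0,0]},{"slide":[0,0,0],"angular":[0,0,0]},{"slide":[0,0,0],"angular":[0,0,0]},{"slide":[0,0,0],"angular":[0,0,0]},{"slide":[0,0,0],"angular":[0,0,0]},{"slide":[0,0,0],"angular":[0,0,0]},{"slide":[0,0,0],"angular":[0,0,0]},{"slide":[0,0,0],"angular":[0,0,0]},{"slide":[0,0,0],"angular":[0,0,0]}]' -1 20
python3 -m jog '[{"slide":[0,0,-1],"angular":[0,0,0]},{"slide":[0,0,-2],"angular":[0,0,0]},{"slide":[0,0,-2.5],"angular":[0,0,0]},{"slide":[0,0,-2.5],"angular":[0,0,0]},{"slide":[0,0,-2.5],"angular":[0,0,0]},{"slide":[0,0,-1],"angular":[0,0,0]},{"slide":[0,0,0],"angular":[0,0,0]},{"slide":[0,0,0],"angular":[0,0,0]},{"slide":[0,0,0],"angular":[0,0,0]},{"slide":[0,0,0],"angular":[0,0,0]}]'
python3 - <<'E'
from h import *
st(); plan([.628,.3155,.18],184.6,12)
E
```

```text
time: 72.28
ee_pos: [0.6059, -0.0314, 0.0708]
ee_rot: [-0.048, 0.999, -0.0, 0.0]
force: [-0.4, -0.4, 0.2]
width: 0.0613
time: 73.12
ee_pos: [0.6053, -0.0316, 0.0699]
ee_rot: [-0.048, 0.999, -0.0, -0.0]
force: [-1.1, -0.4, 2.1]
width: 0.0377
time: 73.95
ee_pos: [0.6046, -0.0317, 0.1831]
ee_rot: [-0.048, 0.999, 0.0, -0.002]
force: [0.2, -1.0, -1.2]
width: 0.0379
t 73.95 p [ 0.6046 -0.0317  0.1831] x [-0.995 -0.095  0.003] z [-0.003  0.    -1.   ] yaw -174.54 F [ 0.2 -1.  -1.2] w 0.0379
n 12 slide [-0.45, 2.86, 0.03] ang [0.0, -0.02, 0.07] q7 1.35
```

```bash
python3 -m jog '[{"slide":[-0.2,1.5,0],"angular":[0,0,0.07]},{"slide":[-0.45,2.86,0],"angular":[0,0,0.07]},{"slide":[-0.45,2.86,0],"angular":[0,0,0.07]},{"slide":[-0.45,2.86,0],"angular":[0,0,0.07]},{"slide":[-0.45,2.86,0],"angular":[0,0,0.07]},{"slide":[-0.45,2.86,0],"angular":[0,0,0.07]},{"slide":[-0.45,2.86,0],"angular":[0,0,0.07]},{"slide":[-0.45,2.86,0],"angular":[0,0,0.07]},{"slide":[-0.45,2.86,0],"angular":[0,0,0.07]},{"slide":[-0.45,2.86,0],"angular":[0,0,0.07]}]'
python3 -m jog '[{"slide":[-0.45,2.86,0],"angular":[0,0,0.07]},{"slide":[-0.45,2.86,0],"angular":[0,0,0.07]},{"slide":[-0.25,1.36,0],"angular":[0,0,0.07]},{"slide":[0,0,0],"angular":[0,0,0]},{"slide":[0,0,0],"angular":[0,0,0]},{"slide":[0,0,0],"angular":[0,0,0]},{"slide":[0,0,0],"angular":[0,0,0]},{"slide":[0,0,0],"angular":[0,0,0]},{"slide":[0,0,0],"angular":[0,0,0]},{"slide":[0,0,0],"angular":[0,0,0]}]'
python3 - <<'E'
from h import *
st(); plan([.628,.3155,.0655],184.6,6)
E
```

```text
time: 74.78
ee_pos: [0.6229, 0.2447, 0.1832]
ee_rot: [-0.042, 0.999, -0.0, -0.001]
force: [-0.2, -0.2, -1.3]
width: 0.0379
time: 75.62
ee_pos: [0.6293, 0.3144, 0.1848]
ee_rot: [-0.039, 0.999, -0.0, -0.0]
force: [-0.4, 0.3, -1.0]
width: 0.0378
t 75.62 p [0.6293 0.3144 0.1848] x [-0.997 -0.078  0.001] z [-0.001 -0.    -1.   ] yaw -175.5 F [-0.4  0.3 -1. ] w 0.0378
n 6 slide [0.02, 0.02, 1.99] ang [-0.0, -0.01, -0.02] q7 0.81
```

```bash
python3 -m jog '[{"slide":[0.1,0.1,2],"angular":[0,0,0]},{"slide":[0,0,2],"angular":[0,0,0]},{"slide":[0,0,2],"angular":[0,0,0]},{"slide":[0,0,2],"angular":[0,0,0]},{"slide":[0,0,1.2],"angular":[0,0,0]},{"slide":[0,0,0.7],"angular":[0,0,0]},{"slide":[0,0,0.6],"angular":[0,0,0]},{"slide":[0,0,0.5],"angular":[0,0,0]},{"slide":[0,0,0.4],"angular":[0,0,0]},{"slide":[0,0,0.3],"angular":[0,0,0]}]'
python3 -m jog '[{"slide":[0,0,0.2],"angular":[0,0,0]},{"slide":[0,0,0.06],"angular":[0,0,0]},{"slide":[0,0,0],"angular":[0,0,0]},{"slide":[0,0,0],"angular":[0,0,0]},{"slide":[0,0,0],"angular":[0,0,0]},{"slide":[0,0,0],"angular":[0,0,0]},{"slide":[0,0,0],"angular":[0,0,0]},{"slide":[0,0,0],"angular":[0,0,0]},{"slide":[0,0,0],"angular":[0,0,0]},{"slide":[0,0,0],"angular":[0,0,0]}]'
python3 -c "
from h import *
st()"
```

```text
time: 76.45
ee_pos: [0.628, 0.3162, 0.068]
ee_rot: [-0.04, 0.999, 0.0, -0.0]
force: [-0.6, 0.5, -0.7]
width: 0.038
time: 77.28
ee_pos: [0.6278, 0.316, 0.0651]
ee_rot: [-0.04, 0.999, -0.0, -0.0]
force: [-0.5, 0.2, -0.8]
width: 0.0378
t 77.28 p [0.6278 0.316  0.0651] x [-0.997 -0.079  0.001] z [-0.001 -0.    -1.   ] yaw -175.45 F [-0.5  0.2 -0.8] w 0.0378
```

```bash
python3 -m jog '[{"slide":[0,0,0],"angular":[0,0,0]},{"slide":[0,0,0],"angular":[0,0,0]},{"slide":[0,0,0],"angular":[0,0,0]},{"slide":[0,0,0],"angular":[0,0,0]},{"slide":[0,0,-1],"angular":[0,0,0]},{"slide":[0,0,-2.5],"angular":[0,0,0]},{"slide":[0,0,-3],"angular":[0,0,0]},{"slide":[0,0,-3],"angular":[0,0,0]},{"slide":[0,0,-2.5],"angular":[0,0,0]},{"slide":[0,0,0],"angular":[0,0,0]}]' 0.4 20
python3 - <<'E'
from h import *
st(); plan([.6182,-.1668,.18],185.5,16)
E
```

```text
time: 78.12
ee_pos: [0.6293, 0.3178, 0.1923]
ee_rot: [-0.04, 0.999, 0.002, 0.003]
force: [0.9, 1.2, 1.0]
width: 0.0607
t 78.12 p [0.6293 0.3178 0.1923] x [-0.997 -0.079 -0.006] z [ 0.006  0.004 -1.   ] yaw -175.46 F [0.9 1.2 1. ] w 0.0607
n 16 slide [0.33, -3.01, 0.07] ang [0.01, 0.02, -0.06] q7 0.81
```

```bash
python3 -m jog '[{"slide":[0.2,-1.5,0],"angular":[0,0,-0.06]},{"slide":[0.33,-3.01,0],"angular":[0,0,-0.06]},{"slide":[0.33,-3.01,0],"angular":[0,0,-0.06]},{"slide":[0.33,-3.01,0],"angular":[0,0,-0.06]},{"slide":[0.33,-3.01,0],"angular":[0,0,-0.06]},{"slide":[0.33,-3.01,0],"angular":[0,0,-0.06]},{"slide":[0.33,-3.01,0],"angular":[0,0,-0.06]},{"slide":[0.33,-3.01,0],"angular":[0,0,-0.06]},{"slide":[0.33,-3.01,0],"angular":[0,0,-0.06]},{"slide":[0.33,-3.01,0],"angular":[0,0,-0.06]}]'
python3 -m jog '[{"slide":[0.33,-3.01,0],"angular":[0,0,-0.06]},{"slide":[0.33,-3.01,0],"angular":[0,0,-0.06]},{"slide":[0.33,-3.01,0],"angular":[0,0,-0.06]},{"slide":[0.33,-3.01,0],"angular":[0,0,-0.06]},{"slide":[0.33,-3.01,0],"angular":[0,0,-0.06]},{"slide":[0.33,-3.01,0],"angular":[0,0,-0.06]},{"slide":[0.1,-1.51,0],"angular":[0,0,0]},{"slide":[0,0,0],"angular":[0,0,0]},{"slide":[0,0,0],"angular":[0,0,0]},{"slide":[0,0,0],"angular":[0,0,0]}]'
python3 -m jog '[{"slide":[0,0,0],"angular":[0,0,0]},{"slide":[0,0,0],"angular":[0,0,0]},{"slide":[0,0,0],"angular":[0,0,0]},{"slide":[0,0,0],"angular":[0,0,0]},{"slide":[0,0,0],"angular":[0,0,0]},{"slide":[0,0,0],"angular":[0,0,0]},{"slide":[0,0,0],"angular":[0,0,0]},{"slide":[0,0,0],"angular":[0,0,0]},{"slide":[0,0,0],"angular":[0,0,0]},{"slide":[0,0,0],"angular":[0,0,0]}]'
python3 - <<'E'
from h import *
st(); plan([.6182,-.1668,.0708],185.5,6)
E
```

```text
time: 78.95
ee_pos: [0.6202, 0.027, 0.1857]
ee_rot: [-0.045, 0.999, -0.0, -0.0]
force: [-0.2, 0.1, 0.4]
width: 0.0609
time: 79.78
ee_pos: [0.618, -0.1664, 0.1855]
ee_rot: [-0.049, 0.999, 0.0, -0.0]
force: [-0.6, 1.1, -0.1]
width: 0.0608
time: 80.62
ee_pos: [0.6178, -0.1684, 0.1852]
ee_rot: [-0.048, 0.999, -0.0, -0.0]
force: [0.1, -0.0, 0.5]
width: 0.0607
t 80.62 p [ 0.6178 -0.1684  0.1852] x [-0.995 -0.096  0.001] z [-0.001 -0.    -1.   ] yaw -174.49 F [ 0.1 -0.   0.5] w 0.0607
n 6 slide [-0.01, 0.03, 1.91] ang [-0.0, -0.01, 0.0] q7 1.56
```

```bash
python3 -m jog '[{"slide":[-0.05,0.15,2],"angular":[0,0,0]},{"slide":[0,0,2.5],"angular":[0,0,0]},{"slide":[0,0,2.5],"angular":[0,0,0]},{"slide":[0,0,2],"angular":[0,0,0]},{"slide":[0,0,1.5],"angular":[0,0,0]},{"slide":[0,0,0.9],"angular":[0,0,0]},{"slide":[0,0,0],"angular":[0,0,0]},{"slide":[0,0,0],"angular":[0,0,0]},{"slide":[0,0,0],"angular":[0,0,0]},{"slide":[0,0,0],"angular":[0,0,0]}]'
python3 -m jog '[{"slide":[0,0,0],"angular":[0,0,0]},{"slide":[0,0,0],"angular":[0,0,0]},{"slide":[0,0,0],"angular":[0,0,0]},{"slide":[0,0,0],"angular":[0,0,0]},{"slide":[0,0,0],"angular":[0,0,0]},{"slide":[0,0,0],"angular":[0,0,0]},{"slide":[0,0,0],"angular":[0,0,0]},{"slide":[0,0,0],"angular":[0,0,0]},{"slide":[0,0,0],"angular":[0,0,0]},{"slide":[0,0,0],"angular":[0,0,0]}]' -1 20
python3 -m jog '[{"slide":[0,0,-1],"angular":[0,0,0]},{"slide":[0,0,-2],"angular":[0,0,0]},{"slide":[0,0,-2.5],"angular":[0,0,0]},{"slide":[0,0,-2.5],"angular":[0,0,0]},{"slide":[0,0,-2.5],"angular":[0,0,0]},{"slide":[0,0,-1],"angular":[0,0,0]},{"slide":[0,0,0],"angular":[0,0,0]},{"slide":[0,0,0],"angular":[0,0,0]},{"slide":[0,0,0],"angular":[0,0,0]},{"slide":[0,0,0],"angular":[0,0,0]}]'
python3 - <<'E'
from mods import *
st(); plan([.638,.196,.185],184.6,13); mods(z=.076,box=(.5,.76,.1,.42))
E
```

```text
time: 81.45
ee_pos: [0.6189, -0.1669, 0.0726]
ee_rot: [-0.048, 0.999, -0.0, 0.001]
force: [1.0, 0.5, 0.6]
width: 0.0608
time: 82.28
ee_pos: [0.6181, -0.1668, 0.0713]
ee_rot: [-0.048, 0.999, -0.0, -0.0]
force: [-1.6, 0.2, 3.5]
width: 0.0381
time: 83.12
ee_pos: [0.6174, -0.1668, 0.1844]
ee_rot: [-0.048, 0.999, 0.0, -0.002]
force: [0.7, -0.1, -2.6]
width: 0.0378
t 83.12 p [ 0.6174 -0.1668  0.1844] x [-0.995 -0.096  0.003] z [-0.003  0.    -1.   ] yaw -174.48 F [ 0.7 -0.1 -2.6] w 0.0378
n 13 slide [-0.41, 2.77, -0.0] ang [0.0, -0.01, 0.07] q7 1.56
mod [626.7 253.2] size [200.7 302.4] yaw 94.4
```

```bash
python3 -m jog '[{"slide":[-0.2,1.4,0],"angular":[0,0,0.07]},{"slide":[-0.41,2.77,0],"angular":[0,0,0.07]},{"slide":[-0.41,2.77,0],"angular":[0,0,0.07]},{"slide":[-0.41,2.77,0],"angular":[0,0,0.07]},{"slide":[-0.41,2.77,0],"angular":[0,0,0.07]},{"slide":[-0.41,2.77,0],"angular":[0,0,0.07]},{"slide":[-0.41,2.77,0],"angular":[0,0,0.07]},{"slide":[-0.41,2.77,0],"angular":[0,0,0.07]},{"slide":[-0.41,2.77,0],"angular":[0,0,0.07]},{"slide":[-0.41,2.77,0],"angular":[0,0,0.07]}]'
python3 -m jog '[{"slide":[-0.41,2.77,0],"angular":[0,0,0.07]},{"slide":[-0.41,2.77,0],"angular":[0,0,0.07]},{"slide":[-0.41,2.77,0],"angular":[0,0,0.07]},{"slide":[-0.2,1.3,0],"angular":[0,0,0]},{"slide":[0,0,0],"angular":[0,0,0]},{"slide":[0,0,0],"angular":[0,0,0]},{"slide":[0,0,0],"angular":[0,0,0]},{"slide":[0,0,0],"angular":[0,0,0]},{"slide":[0,0,0],"angular":[0,0,0]},{"slide":[0,0,0],"angular":[0,0,0]}]'
python3 - <<'E'
from mods import *
st(); plan([.638,.196,.0663],184.6,6)
a,K,W=cam("wrist"); save(a,"w15.png",None,1.2)
E
```

```text
time: 84.0
ee_pos: [0.6325, 0.1013, 0.1856]
ee_rot: [-0.042, 0.999, 0.0, -0.001]
force: [0.8, -0.1, -1.1]
width: 0.0378
time: 84.83
ee_pos: [0.6397, 0.1949, 0.1861]
ee_rot: [-0.039, 0.999, -0.0, -0.0]
force: [1.3, 0.3, -1.3]
width: 0.0379
t 84.83 p [0.6397 0.1949 0.1861] x [-0.997 -0.079  0.001] z [-0.001 -0.    -1.   ] yaw -175.48 F [ 1.3  0.3 -1.3] w 0.0379
n 6 slide [0.03, 0.02, 2.0] ang [-0.0, -0.01, -0.01] q7 0.97
```

View pics/w15.png

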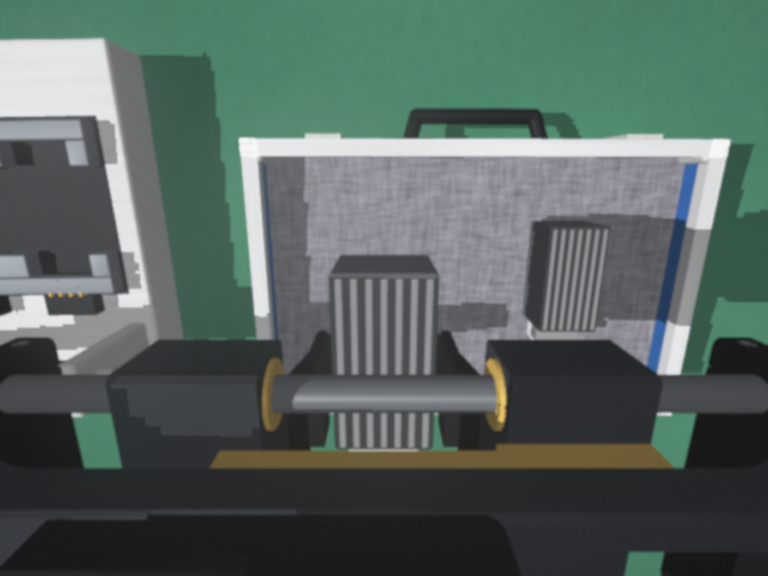

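```bash
python3 -m jog '[{"slide":[0.1,0.1,2],"angular":[0,0,0]},{"slide":[0,0,2],"angular":[0,0,0]},{"slide":[0,0,2],"angular":[0,0,0]},{"slide":[0,0,2],"angular":[0,0,0]},{"slide":[0,0,1.2],"angular":[0,0,0]},{"slide":[0,0,0.7],"angular":[0,0,0]},{"slide":[0,0,0.6],"angular":[0,0,0]},{"slide":[0,0,0.5],"angular":[0,0,0]},{"slide":[0,0,0.4],"angular":[0,0,0]},{"slide":[0,0,0.3],"angular":[0,0,0]}]'
python3 -m jog '[{"slide":[0,0,0.2],"angular":[0,0,0]},{"slide":[0,0,0.06],"angular":[0,0,0]},{"slide":[0,0,0],"angular":[0,0,0]},{"slide":[0,0,0],"angular":[0,0,0]},{"slide":[0,0,0],"angular":[0,0,0]},{"slide":[0,0,0],"angular":[0,0,0]},{"slide":[0,0,0],"angular":[0,0,0]},{"slide":[0,0,0],"angular":[0,0,0]},{"slide":[0,0,0],"angular":[0,0,0]},{"slide":[0,0,0],"angular":[0,0,0]}]'
python3 -c "
from h import *
st()"
```

```text
time: 85.72
ee_pos: [0.6386, 0.1969, 0.0694]
ee_rot: [-0.04, 0.999, 0.0, 0.0]
force: [-0.3, 0.6, -0.8]
width: 0.0381
time: 86.55
ee_pos: [0.6383, 0.1968, 0.0665]
ee_rot: [-0.04, 0.999, -0.0, -0.0]
force: [-0.3, -0.4, -1.4]
width: 0.0377
t 86.55 p [0.6383 0.1968 0.0665] x [-0.997 -0.08   0.001] z [-0.001 -0.    -1.   ] yaw -175.4 F [-0.3 -0.4 -1.4] w 0.0377
```

```bash
python3 -m jog '[{"slide":[0,0,0],"angular":[0,0,0]},{"slide":[0,0,0],"angular":[0,0,0]},{"slide":[0,0,0],"angular":[0,0,0]},{"slide":[0,0,0],"angular":[0,0,0]},{"slide":[0,0,-1],"angular":[0,0,0]},{"slide":[0,0,-2.5],"angular":[0,0,0]},{"slide":[0,0,-3.5],"angular":[0,0,0]},{"slide":[0,0,-3.5],"angular":[0,0,0]},{"slide":[0,0,-3.5],"angular":[0,0,0]},{"slide":[0,0,-3.5],"angular":[0,0,0]}]' 0.4 10
python3 - <<'E'
from h import *
s=st()
plan([.50,-.1,.27],100,14)
E
```

```text
time: 87.38
ee_pos: [0.6381, 0.1969, 0.2442]
ee_rot: [-0.04, 0.999, 0.0, -0.0]
force: [1.2, 1.1, 0.3]
width: 0.0608
t 87.38 p [0.6381 0.1969 0.2442] x [-0.997 -0.081  0.   ] z [-0.  0. -1.] yaw -175.38 F [1.2 1.1 0.3] w 0.0608
n 14 slide [-0.43, -2.53, -0.18] ang [-0.0, -0.0, 6.04] q7 0.99
```

```bash
python3 -m jog '[{"slide":[-0.2,-1.3,-0.2],"angular":[0,0,6.04]},{"slide":[-0.43,-2.53,-0.2],"angular":[0,0,6.04]},{"slide":[-0.43,-2.53,-0.2],"angular":[0,0,6.04]},{"slide":[-0.43,-2.53,-0.2],"angular":[0,0,6.04]},{"slide":[-0.43,-2.53,-0.2],"angular":[0,0,6.04]},{"slide":[-0.43,-2.53,-0.2],"angular":[0,0,6.04]},{"slide":[-0.43,-2.53,-0.2],"angular":[0,0,6.04]},{"slide":[-0.43,-2.53,-0.2],"angular":[0,0,6.04]},{"slide":[-0.43,-2.53,-0.2],"angular":[0,0,6.04]},{"slide":[-0.43,-2.53,-0.2],"angular":[0,0,6.04]}]' 1
python3 -m jog '[{"slide":[-0.43,-2.53,0],"angular":[0,0,6.04]},{"slide":[-0.43,-2.53,0],"angular":[0,0,6.04]},{"slide":[-0.43,-2.53,0],"angular":[0,0,6.04]},{"slide":[-0.43,-2.53,0],"angular":[0,0,6.04]},{"slide":[0,0,0],"angular":[0,0,0]},{"slide":[0,0,0],"angular":[0,0,0]},{"slide":[0,0,0],"angular":[0,0,0]},{"slide":[0,0,0],"angular":[0,0,0]},{"slide":[0,0,0],"angular":[0,0,0]},{"slide":[0,0,0],"angular":[0,0,0]}]'
python3 - <<'E'
from h import *
s=st()
plan([.4225,-.3662,.21],4,15)
E
```

```text
time: 88.22
ee_pos: [0.5798, -0.031, 0.2624]
ee_rot: [0.47, 0.882, -0.0, -0.0]
force: [0.4, -0.0, 0.7]
width: 0.087
time: 89.05
ee_pos: [0.4971, -0.0874, 0.2616]
ee_rot: [0.642, 0.767, -0.0, -0.001]
force: [0.3, 0.5, -0.2]
width: 0.0867
t 89.05 p [ 0.4971 -0.0874  0.2616] x [-0.176  0.984  0.001] z [-0.001  0.001 -1.   ] yaw 100.14 F [ 0.3  0.5 -0.2] w 0.0867
n 15 slide [-2.04, 0.73, 0.34] ang [-0.0, 0.0, 6.41] q7 0.2
```

```bash
python3 -m jog '[{"slide":[-1.2,0.5,0.34],"angular":[0,0,6.41]},{"slide":[-2.04,0.73,0.34],"angular":[0,0,6.41]},{"slide":[-2.04,0.73,0.34],"angular":[0,0,6.41]},{"slide":[-2.04,0.73,0.34],"angular":[0,0,6.41]},{"slide":[-2.04,0.73,0.34],"angular":[0,0,6.41]},{"slide":[-2.04,0.73,0.34],"angular":[0,0,6.41]},{"slide":[-2.04,0.73,0.34],"angular":[0,0,6.41]},{"slide":[-2.04,0.73,0.34],"angular":[0,0,6.41]},{"slide":[-2.04,0.73,0.34],"angular":[0,0,6.41]},{"slide":[-2.04,0.73,0.34],"angular":[0,0,6.41]}]'
python3 -m jog '[{"slide":[-2.04,0.73,0.34],"angular":[0,0,6.41]},{"slide":[-2.04,0.73,0.34],"angular":[0,0,6.41]},{"slide":[-2.04,0.73,0.34],"angular":[0,0,6.41]},{"slide":[-2.04,0.73,0.34],"angular":[0,0,6.41]},{"slide":[-2.04,0.73,0.34],"angular":[0,0,6.41]},{"slide":[0,0,0],"angular":[0,0,0]},{"slide":[0,0,0],"angular":[0,0,0]},{"slide":[0,0,0],"angular":[0,0,0]},{"slide":[0,0,0],"angular":[0,0,0]},{"slide":[0,0,0],"angular":[0,0,0]}]'
python3 -m jog '[{"slide":[0,0,0],"angular":[0,0,0]},{"slide":[0,0,0],"angular":[0,0,0]},{"slide":[0,0,0],"angular":[0,0,0]},{"slide":[0,0,0],"angular":[0,0,0]},{"slide":[0,0,0],"angular":[0,0,0]},{"slide":[0,0,0],"angular":[0,0,0]},{"slide":[0,0,0],"angular":[0,0,0]},{"slide":[0,0,0],"angular":[0,0,0]},{"slide":[0,0,0],"angular":[0,0,0]},{"slide":[0,0,0],"angular":[0,0,0]}]'
cat > wl.py <<'E'
from h import *
# white lines on the knobs, numerically: world direction from the known axis
def wl():
    a,K,W=cam("wrist"); g=cv2.cvtColor(a,cv2.COLOR_RGB2GRAY); c=np.array([.4218,-.3677]) # axis in wrist-camera calibration
    u,v=proj(K,W,[[*c,.095]])[0]; u,v=int(u),int(v); x0,y0=u-45,v-45
    k=5; G=cv2.resize(g[y0:y0+90,x0:x0+90],None,fx=k,fy=k,interpolation=cv2.INTER_CUBIC)
    n,l,s,_=cv2.connectedComponentsWithStats((G>140).astype(np.uint8))
    for i in range(1,n):
        if not 400<s[i,4]<4000: continue
        ys,xs=np.nonzero(l==i); p=cv2.fitLine(np.c_[xs,ys].astype(np.float32),cv2.DIST_L2,0,.01,.01).ravel(); t=(np.c_[xs,ys]-p[2:])@p[:2]
        e=np.array([p[2:]+p[:2]*t.min(),p[2:]+p[:2]*t.max()])/k+[x0,y0]
        for z,nm in ((.088,"ring"),(.121,"fine")):
            q=cast(K,W,e,z)[:,:2]; r=np.linalg.norm(q-c,axis=1)
            q=q[np.argsort(r)]; d=q[1]-q[0]; m=q.mean(0)-c; L=np.linalg.norm(d)
            rel=lambda w:(np.degrees(np.arctan2(w[1],w[0]))+55.0+180)%360-180
            print(nm,"len",L.round(4),"r",np.sort(r).round(4),"ccw of 12: dir",rel(d).round(1),"pos",rel(m).round(1),"outer",rel(q[1]-c).round(1))
if __name__=="__main__": st(); wl()
E
python3 wl.py; python3 -c "
from h import *
plan([.4225,-.3662,.09],4,5)"
```

```text
time: 89.88
ee_pos: [0.4963, -0.2865, 0.2271]
ee_rot: [0.952, 0.306, -0.0, -0.001]
force: [-1.4, 0.2, 0.3]
width: 0.0871
time: 90.72
ee_pos: [0.4186, -0.3577, 0.2109]
ee_rot: [0.999, 0.035, -0.0, -0.0]
force: [-0.3, 0.0, -0.6]
width: 0.087
time: 91.55
ee_pos: [0.4175, -0.3585, 0.2108]
ee_rot: [0.999, 0.034, -0.0, 0.0]
force: [0.5, -0.3, 0.7]
width: 0.0871
t 91.55 p [ 0.4175 -0.3585  0.2108] x [ 0.998  0.068 -0.001] z [-0.001 -0.    -1.   ] yaw 3.89 F [ 0.5 -0.3  0.7] w 0.0871
ring len 0.0193 r [0.0375 0.0486] ccw of 12: dir 150.9 pos 96.7 outer 106.0
fine len 0.0169 r [0.0411 0.0495] ccw of 12: dir 150.9 pos 91.1 outer 99.6
ring len 0.0065 r [0.0348 0.0366] ccw of 12: dir 151.8 pos 77.7 outer 82.6
fine len 0.0057 r [0.0391 0.0405] ccw of 12: dir 151.8 pos 75.3 outer 79.2
ring len 0.0098 r [0.0341 0.0345] ccw of 12: dir 148.0 pos 59.8 outer 68.0
fine len 0.0086 r [0.0383 0.0389] ccw of 12: dir 148.0 pos 61.3 outer 67.7
ring len 0.0179 r [0.0137 0.0316] ccw of 12: dir 55.1 pos 55.5 outer 55.4
fine len 0.0157 r [0.0206 0.0363] ccw of 12: dir 55.1 pos 58.8 outer 58.0
ring len 0.0166 r [0.0105 0.0156] ccw of 12: dir -0.8 pos -67.7 outer -38.5
fine len 0.0146 r [0.0006 0.0142] ccw of 12: dir -0.8 pos -4.2 outer -2.5
n 5 slide [0.09, 0.16, 2.42] ang [0.0, 0.01, -0.02] q7 -0.94
```

```bash
python3 -m jog '[{"slide":[0.2,0.4,0],"angular":[0,0,0]},{"slide":[0.25,0.4,0],"angular":[0,0,0]},{"slide":[0,0,2.5],"angular":[0,0,0]},{"slide":[0,0,2.5],"angular":[0,0,0]},{"slide":[0,0,2.5],"angular":[0,0,0]},{"slide":[0,0,2.5],"angular":[0,0,0]},{"slide":[0,0,2.1],"angular":[0,0,0]},{"slide":[0,0,0],"angular":[0,0,0]},{"slide":[0,0,0],"angular":[0,0,0]},{"slide":[0,0,0],"angular":[0,0,0]}]' 1 10
python3 -m jog '[{"slide":[0,0,0],"angular":[0,0,0]},{"slide":[0,0,0],"angular":[0,0,0]},{"slide":[0,0,0],"angular":[0,0,0]},{"slide":[0,0,0],"angular":[0,0,0]},{"slide":[0,0,0],"angular":[0,0,0]},{"slide":[0,0,0],"angular":[0,0,0]},{"slide":[0,0,0],"angular":[0,0,0]},{"slide":[0,0,0],"angular":[0,0,0]},{"slide":[0,0,0],"angular":[0,0,0]},{"slide":[0,0,0],"angular":[0,0,0]}]' -1 10
python3 wl.py | head -1
```

```text
time: 92.43
ee_pos: [0.4233, -0.3668, 0.0911]
ee_rot: [0.999, 0.034, 0.0, 0.001]
force: [-0.4, 0.6, 0.9]
width: 0.0871
time: 93.27
ee_pos: [0.4226, -0.3668, 0.0902]
ee_rot: [0.999, 0.034, -0.0, 0.001]
force: [-0.0, -3.2, 3.7]
width: 0.0599
t 93.27 p [ 0.4226 -0.3668  0.0902] x [ 0.998  0.068 -0.   ] z [-0.    -0.001 -1.   ] yaw 3.87 F [-0.  -3.2  3.7] w 0.0599
```

Turn back anticlockwise about 88°, watching the moment for the stop.

```bash
python3 -m jog '[{"slide":[0,0,0],"angular":[0,0,-6]},{"slide":[0,0,0],"angular":[0,0,-6]},{"slide":[0,0,0],"angular":[0,0,-6]},{"slide":[0,0,0],"angular":[0,0,-6]},{"slide":[0,0,0],"angular":[0,0,-6]},{"slide":[0,0,0],"angular":[0,0,-6]},{"slide":[0,0,0],"angular":[0,0,-6]},{"slide":[0,0,0],"angular":[0,0,-6]},{"slide":[0,0,0],"angular":[0,0,-6]},{"slide":[0,0,0],"angular":[0,0,-6]}]'
python3 -c "
from h import *
print(st()['torque'])"
python3 -m jog '[{"slide":[0,0,0],"angular":[0,0,-5]},{"slide":[0,0,0],"angular":[0,0,-5]},{"slide":[0,0,0],"angular":[0,0,-5]},{"slide":[0,0,0],"angular":[0,0,-4]},{"slide":[0,0,0],"angular":[0,0,-4]},{"slide":[0,0,0],"angular":[0,0,-3]},{"slide":[0,0,0],"angular":[0,0,-2]},{"slide":[0,0,0],"angular":[0,0,-1]},{"slide":[0,0,0],"angular":[0,0,0]},{"slide":[0,0,0],"angular":[0,0,0]}]'
python3 -c "
from h import *
s=st();print(s['torque'],s['qpos'].round(2))"
```

```text
time: 94.15
ee_pos: [0.4224, -0.3664, 0.0901]
ee_rot: [0.847, 0.531, -0.001, -0.0]
force: [-1.8, -1.5, 6.3]
width: 0.0599
t 94.15 p [ 0.4224 -0.3664  0.0901] x [ 0.436  0.9   -0.001] z [-0.001 -0.    -1.   ] yaw 64.17 F [-1.8 -1.5  6.3] w 0.0599
[-0.39269028  0.40294448 -0.05658044]
time: 94.98
ee_pos: [0.4222, -0.3662, 0.0901]
ee_rot: [0.689, 0.725, -0.001, -0.001]
force: [-3.3, -0.9, 8.4]
width: 0.0593
t 94.98 p [ 0.4222 -0.3662  0.0901] x [-0.05   0.999  0.   ] z [-0.002 -0.    -1.   ] yaw 92.87 F [-3.3 -0.9  8.4] w 0.0593
[-0.19864536  0.56163172 -0.21201994] [ 1.15  0.39 -0.61  1.78  0.26  1.05  0.49]
```

```bash
python3 -m jog '[{"slide":[0,0,0],"angular":[0,0,0]},{"slide":[0,0,0],"angular":[0,0,0]},{"slide":[0,0,0],"angular":[0,0,0]},{"slide":[0,0,0],"angular":[0,0,0]},{"slide":[0,0,-3],"angular":[0,0,0]},{"slide":[0,0,-3],"angular":[0,0,0]},{"slide":[0,0,-3],"angular":[0,0,0]},{"slide":[0,0,-3],"angular":[0,0,0]},{"slide":[0,0,0],"angular":[0,0,0]},{"slide":[0,0,0],"angular":[0,0,0]}]' 1 10 
python3 -m jog '[{"slide":[0,0,0],"angular":[0,0,0]},{"slide":[0,0,0],"angular":[0,0,0]},{"slide":[0,0,0],"angular":[0,0,0]},{"slide":[0,0,0],"angular":[0,0,0]},{"slide":[0,0,0],"angular":[0,0,0]},{"slide":[0,0,0],"angular":[0,0,0]},{"slide":[0,0,0],"angular":[0,0,0]},{"slide":[0,0,0],"angular":[0,0,0]},{"slide":[0,0,0],"angular":[0,0,0]},{"slide":[0,0,0],"angular":[0,0,0]}]' 
python3 wl.py
```

```text
time: 95.82
ee_pos: [0.4233, -0.3665, 0.2112]
ee_rot: [0.689, 0.725, -0.0, 0.001]
force: [-0.5, -0.3, -1.5]
width: 0.0868
time: 96.65
ee_pos: [0.4226, -0.3662, 0.2098]
ee_rot: [0.689, 0.725, -0.0, -0.0]
force: [1.1, -0.1, 0.2]
width: 0.0868
t 96.65 p [ 0.4226 -0.3662  0.2098] x [-0.05   0.999 -0.   ] z [-0.001 -0.    -1.   ] yaw 92.89 F [ 1.1 -0.1  0.2] w 0.0868
ring len 0.02 r [0.0149 0.0349] ccw of 12: dir 143.9 pos 142.7 outer 143.0
fine len 0.0175 r [0.0223 0.0398] ccw of 12: dir 143.9 pos 144.1 outer 144.1
ring len 0.0255 r [0.0364 0.0372] ccw of 12: dir -47.9 pos 40.2 outer 20.2
fine len 0.0223 r [0.028  0.0337] ccw of 12: dir 132.1 pos 58.0 outer 76.6
ring len 0.0164 r [0.0102 0.0258] ccw of 12: dir -2.0 pos -18.4 outer -13.3
fine len 0.0144 r [0.0004 0.0142] ccw of 12: dir -2.0 pos 0.4 outer -0.9
ring len 0.012 r [0.0332 0.0446] ccw of 12: dir -4.5 pos 12.1 outer 9.9
fine len 0.0105 r [0.0238 0.0329] ccw of 12: dir -4.5 pos 25.5 outer 20.9
ring len 0.0187 r [0.0426 0.0538] ccw of 12: dir -36.9 pos 15.8 outer 7.8
fine len 0.0164 r [0.0334 0.0405] ccw of 12: dir -36.9 pos 26.8 outer 16.3
```

```bash
python3 - <<'E'
from h import *
a,K,W=cam("top"); o=cv2.imread("pics/top0.png")[:,:,::-1]
d=np.abs(a.astype(int)-o).max(2)
def reg(n,x0,y0,x1,y1): print(n,"changed frac",(d[y0:y1,x0:x1]>40).mean().round(3))
reg("press arm",310,130,412,165); reg("multimeter",322,275,390,318); reg("cleaner",440,155,478,195); reg("screwdriver",160,325,250,352); reg("old mods",200,255,290,315)
# modules in the case: white nose patches and striped bodies
m=((d>25)).astype(np.uint8); m[:, :155]=0; m[:,276:]=0; m[:155]=0; m[238:]=0
m=cv2.morphologyEx(m,cv2.MORPH_OPEN,np.ones((3,3)))
n,l,s,c=cv2.connectedComponentsWithStats(m)
for i in range(1,n):
    if s[i,4]>100: print("blob",s[i],cast(K,W,c[i:i+1],.076)[0].round(3))
print("expect",proj(K,W,[[.638,.197,.076],[.628,.316,.076]]).round())
E
```

```text
press arm changed frac 0.0
multimeter changed frac 0.124
cleaner changed frac 0.0
screwdriver changed frac 0.261
old mods changed frac 0.306
blob [170 183  30  33 412] [0.606 0.338 0.076]
blob [216 184  31  29 458] [0.619 0.22  0.076]
expect [[237. 192.]
 [189. 194.]]
```

```bash
python3 - <<'E'
from h import *
a,K,W=cam("top"); o=cv2.imread("pics/top0.png")[:,:,::-1]
for im in (o,a):
    h=cv2.cvtColor(np.ascontiguousarray(im),cv2.COLOR_RGB2HSV); H,S,V=h[...,0],h[...,1],h[...,2]
    for nm,m,b in (("orange",(H>5)&(H<22)&(S>150),(310,265,400,325)),("red",((H<5)|(H>172))&(S>150),(190,320,260,360))):
        x0,y0,x1,y1=b; ys,xs=np.nonzero(m[y0:y1,x0:x1]); print(nm,len(xs),(xs.mean()+x0).round(1),(ys.mean()+y0).round(1),xs.min()+x0,xs.max()+x0,ys.min()+y0,ys.max()+y0)
E
```

```text
orange 494 354.8 296.6 325 387 277 315
red 400 224.7 341.3 204 245 334 349
orange 486 354.8 296.6 325 387 277 315
red 397 224.9 341.3 205 245 334 349
```

Bystanders are where they were (the differences were only the arm's shadow). Handing in.

```bash
python3 -c "
from workcell import finish_job
print(finish_job())"
```

```text
the job is handed in; nothing more can be done
None
```

The job is done and handed in at about 97 s of the 210 s allowed; no verdict came back.

- **Supply:** I turned the coarse ring to about 1.52–1.54 against the test mark at 1.5. The fine knob overshot 12 o'clock by about 5° on the first turn, so I trimmed it back; it now reads within about 2°. My first closing on the ring was about 10 mm off centre, so I opened, re-centred and gripped again.
- **Modules:** There were two. I seated them in the two outer nests, noses to the rear, and a picture showed both in place.
- **Press:** I pulled the arm down until the force rose at the stop, then held it for over 1.7 s. I then eased it back at about 0.3 rad/s and released it only at its open stop. On the way up the grip pulled sideways against the bar with up to about 55 N; I corrected the path, and the press never moved freely.
- **Case and zero:** Both modules were laid flat in the case. The ring is back at its stop, with its line 143° anticlockwise of 12 o'clock, which is zero.

**Last checks:**
- The press arm and the bottle look unchanged from the start picture.
- The multimeter and screwdriver have not moved; what changed around them was the arm's shadow.
- I saw the first module lying upright in the case in a picture. The second I confirmed only from the gripper's readings and a change in the top view. The two changed patches there lay about 2–3 cm from where I expected the modules, as did the one for the module already seen upright. I put this down to shadow mixing into the patches and did not check further.

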